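Put a router bit away in the touch-latch drawer

TASK

Press gently on the blue drawer front of the router-bit cabinet until its touch latch lets go and the drawer springs out, and stand the orange router bit from the bench block in the drawer's empty middle hole, shank down and fully home. Then press the drawer back in until it latches shut, without forcing it, and leave the other bits and the things on the bench as they are.

Things in the scene. Friction and masses are not known exactly. Their poses are not given: they have to be found in the camera images.
- drawer (a joint): the drawer's slide, m: 0 shut and latched (front flush), 0.075 sprung fully open, negative when pressed in past flush. Push-push touch latch: press the front in past flush to the firm stop, then let go. Shut: it springs out (takes about 1.5 s). Open: it settles back to 0 and stays. The firm stop lies 5.5 to 15 mm past flush (screw-adjusted); let go 1.5 mm or more short and nothing changes
- front_mid (a point): middle of the drawer front's outer face, 75 mm above the bench; moves with it. x axis: level, into the cabinet (the way to press); y along the front; z up. The spring pushes back with 2.5 N open to 8 N near the stop (about 10 N as the latch works), plus 1 N friction and 40 N per m/s of damping. At the stop it rises steeply: 12 N is ample; over 18 N on the drawer at any time breaks the catch
- cabinet: low plywood router-bit cabinet, 270 wide (y), 240 deep (x), 125 mm high; origin under its centre, front at x = -120 mm. Its one drawer has a blue front without handle, 240 mm wide, 14 thick, reaching from 15 to 125 mm above the bench between the sides. The top board begins 32 mm behind the flush front face, so a finger pressing from above can follow the front in
- hole_mid (a point): centre of the mouth of the empty middle hole in the drawer's rack, 56 mm above the bench (the rack's top), 50 mm behind the front's outer face; moves with the drawer, axes as front_mid. Hole 14 mm wide, 28 mm deep, 2 mm chamfer. Drawer open: 57 mm clear of the top board. The front's back stands 36 mm before it, 69 mm above the rack. Other bits stand 70 mm to either side in y
- bit_head (a point): centre of the orange router bit's cutter head (bearing on top), a cylinder 24 mm wide, 30 mm high to grip, its middle 57 mm above the foot. Below it a shank 12 mm wide, 42 mm long; bit 72 mm long, about 80 g, z axis up along it. It stands in one of two holes (30 mm deep) of a dark wooden block: the head starts 12 mm above the block, its middle 72 mm above the bench
- block: dark wooden block fixed to the bench, 70 x 160 x 45 mm, that holds the orange and the blue bit; origin at the centre of its underside, y axis along its length, the two holes (14 mm wide, 30 mm deep) at y = -35 and +35 mm
- bit_foot (a point): the lower end of the orange bit's shank, on its axis; seated in the drawer it stands 28 mm below the hole's mouth
- bit: the whole orange router bit; origin at its foot
- blue_bit: a blue router bit of the same size in the block's other hole, 70 mm from the orange one; origin at its foot. Leave it standing there
- green_bit: a green router bit of the same size standing in an outer hole of the drawer, riding with it; origin at its foot. Leave it standing
- yellow_bit: a yellow router bit of the same size standing in the other outer hole of the drawer, riding with it; origin at its foot. Leave it standing
- paint_tin: closed paint tin, 84 mm across, 100 mm high; origin at the centre of its underside
- glue: yellow glue bottle, 56 mm across, 170 mm high; origin at the centre of its underside
- tape: roll of paper tape lying flat, 100 mm across, 24 mm high; origin at the centre of its underside
- sander: cork sanding block 110 x 66 x 34 mm; origin at the centre of its underside
- square: try square lying flat, wooden stock 110 mm, steel blade 150 mm, 20 mm high; origin under the stock
- pencil: red carpenter's pencil lying flat, 160 mm; origin at its middle

How it is judged:
On the way, in this order (a step that is already met when the one before it is completed fails the run):
1. the latch is released and the drawer has sprung out at least 60 mm (value of joint drawer above 0.06 m), for 0.2 s.
2. the orange bit stands fully home in the open drawer's middle hole, let go of (value of joint drawer above 0.03 m and horizontal distance between bit_foot and hole_mid below 0.006 m and z of bit_foot in the frame of hole_mid below -0.023 m and angle between bit's own z axis and vertical below 0.2 rad and contact force between the fingers and bit below 0.1 N), for 0.2 s.
At the end, for the whole second after the job is handed in: The drawer is latched shut by itself, its slide within 3 mm of 0, with the orange bit standing in the middle hole (foot within 6 mm of the hole's axis and at least 23 mm below its mouth, leaning less than 0.2 rad) and at rest, and the green and yellow bits still standing (leaning less than 0.3 rad) (value of joint drawer between -0.003 and 0.003 m and horizontal distance between bit_foot and hole_mid below 0.006 m and z of bit_foot in the frame of hole_mid below -0.023 m and angle between bit's own z axis and vertical below 0.2 rad and angle between each of green_bit, yellow_bit's own z axis and vertical below 0.3 rad and linear speed of bit below 0.02 m/s); the robot touches nothing.
It fails at once if the drawer is pushed or pulled with more than 18 N (contact force between any of the arm, the fingers and drawer above 18 N).
It fails at once if a bit in the drawer is tipped or pulled out (leans over 0.4 rad, or its foot rises 15 mm) (angle between any of green_bit, yellow_bit's own z axis and vertical above 0.4 rad or height (world z) of any of green_bit, yellow_bit above 0.043 m).
It fails at once if the blue bit is moved more than 15 mm or tipped (distance of blue_bit from where it was at the start of the episode above 0.015 m or angle between blue_bit's own z axis and vertical above 0.4 rad).
It fails at once if something else on the bench is moved more than 30 mm (distance of any of paint_tin, glue, tape, sander, square, pencil from where it was at the start of the episode above 0.03 m).
It also fails if it takes over 72 s, if anything falls off the work surface, if the arm or the gripper's body presses on something with over 40 N, if the wrist force passes 120 N, or if a joint passes its speed limit or range.

ROBOT

A 6-joint arm with a two-finger parallel gripper is mounted at the origin on the work surface. World frame = base frame: x ahead of the robot, y to its left, z up, the work surface at z = 0. Lengths are in m, angles in rad, forces in N, time in s.
With the tool pointing down it reaches from about 0.375 to 0.975 m from the base axis. Payload 3.8 kg.
Tool frame: the origin (TCP) lies midway between the tips of the shut fingers; the grasp point (between the pads) lies 19 mm behind it; z points along the fingers, y is the direction in which the jaws open and shut (so a half turn about z gives the same grasp; the last joint's range is limited). The gripper opens to 85 mm and grips with 20 to 120 N. Pads are 22 mm wide; open, the fingers measure 114 mm over their backs; the gripper's body (76 mm by 85 mm) begins 54 mm behind the grasp point. The pads swing forward as they close: fully open they stand 13 mm farther back than shut.
Start: joints at [-1.347, 0.264, 1.604, -0, 1.274, -0.037], TCP at [0.174, -0.652, 0.199] pointing down, gripper open.
Joint ranges: [-2.63, 2.63], [-0.94, 2.18], [0.31, 2.57], [-1.31, 4.45], [0, 2.66], [-2.55, 2.55]. Speed limits (rad/s): [2.57, 2.57, 3.14, 3.14, 3.14, 3.14].

INTERFACE

Orientations are given as a rotation vector (axis times angle).
In Python, from workcell import bot gives the robot as it stands. The module is installed in compiled form; this text tells all that it offers.
- The arm moves only by the tool move_arm, never from a script. Its argument "steps" is a list of rows, each a list of 5 numbers: the shift along the tool's x, y, z in mm, then the turn about the tool's z in degrees, then the opening in per cent of the stroke, from 0 (shut) to 100 (fully open). In form: [[tx, ty, tz, turn, claw], ...]. A call has 1 to 20 rows; each row is the pose to reach, as a shift and turn from the pose commanded when the call began, along the tool's axes at that moment; what a row does not reach only later rows make up. A row lasts 1/10 s, in which the tool goes at most 50 mm and 8.59 degrees, less where a joint would pass 70% of its speed; a pose out of reach is approached as far as the arm can. A call with a gripper value outside its range is refused whole. The fingers move at their own pace and stop on an object; "newtons" is the grip in N (left out, the last holds). Time passes only in rows, so rows that repeat a pose let the fingers close. It gives the time, the measured TCP pose, the force and the opening at its end, in the units of the state.
- bot.read_state(): the state, without advancing time (a new reading comes with each control period).
- bot.read_camera(name): name is "side" or "top" or "wrist"; returns a dict with "pixels" (384x512x3 uint8, red, green, blue), "depth" (384x512 float32, m along the optical axis (not along the pixel's ray), 0 where there is no reading), "fovy" (degrees; the focal length in pixels is half the picture's height over the tangent of half this angle, whatever the lens; pixels are square), "cx", "cy" (the principal point, pixels), "xyz" and "attitude" of the camera in the world. Camera axes: x right, y up, looking along -z (the intrinsics and any distortion apply to the point x, -y, -z); pixel columns grow to the right and rows downward; lengths in m; the calibration is good to about 2 mm. The wrist camera is an equidistant fisheye: a pixel r from the principal point sees the ray r / f radians off the axis. A picture is of the moment at which its call begins.
- bot.finish_job(): hands the job in, once; it reports no verdict.
The state is a dict: "time": time; "q": joint angles; "joint_vel": joint speeds; "joint_torque": joint torques, N m; "tool_pos": TCP position; "tcp_rot": TCP orientation; "wrist_force": force on the tool from outside, world axes, zero at the start; "torque": the same for the moment, N m; "width": opening from 0.0 (shut) to 1.0 (fully open).
Only numpy, scipy, OpenCV 4.12 (cv2) and the standard library are available. Lean on these libraries where they do the work, as an engineer would, in place of code of your own. Each camera call takes 0.05 s, during which the arm holds its last target.

## Working session

There is one attempt and no reset: what is moved stays moved. The work goes in short steps, Python scripts to look and compute and a tool call to move; the robot and the scene stay as the last step left them, time stands still between calls to the robot, and variables do not carry over. Pictures are saved under pics/ and viewed, and the job is handed in when it is done.

Besides the shell and the picture viewer there is one more tool, called after "Call:" as name(argument=value, ...), one argument or row to a line, values as JSON. move_arm: Moves the arm, as the interface text tells. Its arguments: {"type":"object","properties":{"steps":{"type":"array","items":{"type":"array","items":{"type":"number"}}},"newtons":{"type":"number"}},"required":["steps"]}

```bash
mkdir -p pics; python3 - <<'E'
from workcell import bot
import cv2,pickle
s=bot.read_state();print({k:(v if not hasattr(v,'round') else v) for k,v in s.items()})
d={}
for n in("side","top","wrist"):
    c=bot.read_camera(n);d[n]=c
    print(n,c['fovy'],c['cx'],c['cy'],c['xyz'],c['attitude'],[k for k in c])
    cv2.imwrite(f'pics/{n}0.png',cv2.resize(c['pixels'][:,:,::-1],None,fx=1.5,fy=1.5))
pickle.dump(d,open('c0.pkl','wb'))
E
```

```text
{'time': 0.0, 'q': array([-1.34692530e+00,  2.64756060e-01,  1.60540808e+00,  1.63728383e-05,
        1.27368633e+00, -3.68887917e-02]), 'joint_vel': array([ 0.00013339,  0.0003073 ,  0.0015457 ,  0.00213866, -0.00027668,
       -0.00034439]), 'joint_torque': array([-3.74947658e-04, -5.15110159e+01, -3.67311895e+01,  3.71008048e-05,
        1.30373440e-02, -9.51268078e-06]), 'tool_pos': array([ 0.17385471, -0.6513809 ,  0.19734175]), 'tcp_rot': array([-3.11269926e+00, -4.08141156e-01,  3.06394954e-04]), 'wrist_force': array([ 0.54526495, -1.15324957, -1.01590276]), 'torque': array([-0.03490529,  0.0066021 , -0.01023783]), 'width': 1.0017011841368277}
side 56.65082618890309 256.5829449713844 190.5332350639954 [0.36610668 0.76622219 0.77231007] [ 0.13068842 -1.24990888 -2.66987504] ['pixels', 'depth', 'fovy', 'cx', 'cy', 'xyz', 'attitude']
top 45.45170513536956 251.5199583008986 185.3307188141127 [ 0.32090512 -0.03943619  1.45201359] [ 0.13054444 -0.13314121 -1.54101771] ['pixels', 'depth', 'fovy', 'cx', 'cy', 'xyz', 'attitude']
wrist 65.70646984690485 253.78723542702502 190.57290114416747 [ 0.25288044 -0.63073255  0.3725892 ] [-0.27249863  0.21331488 -1.29708472] ['pixels', 'depth', 'fovy', 'cx', 'cy', 'xyz', 'attitude']
```

View pics/side0.png

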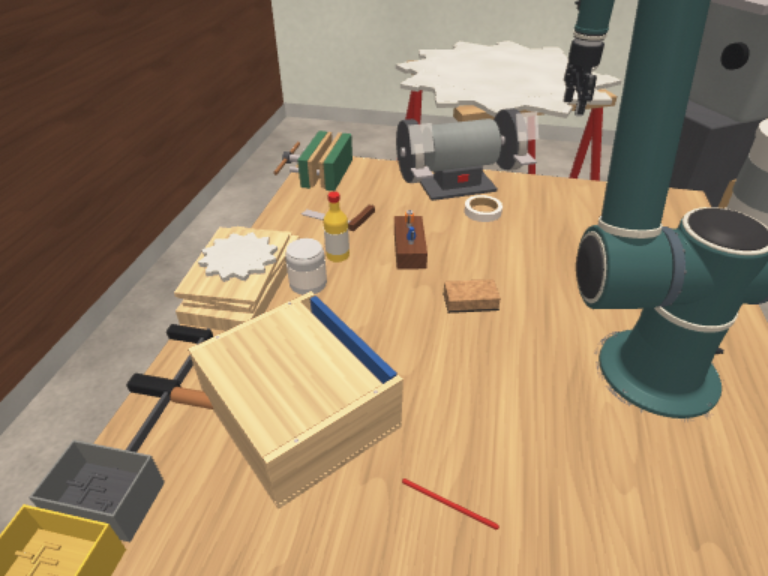

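View pics/top0.png

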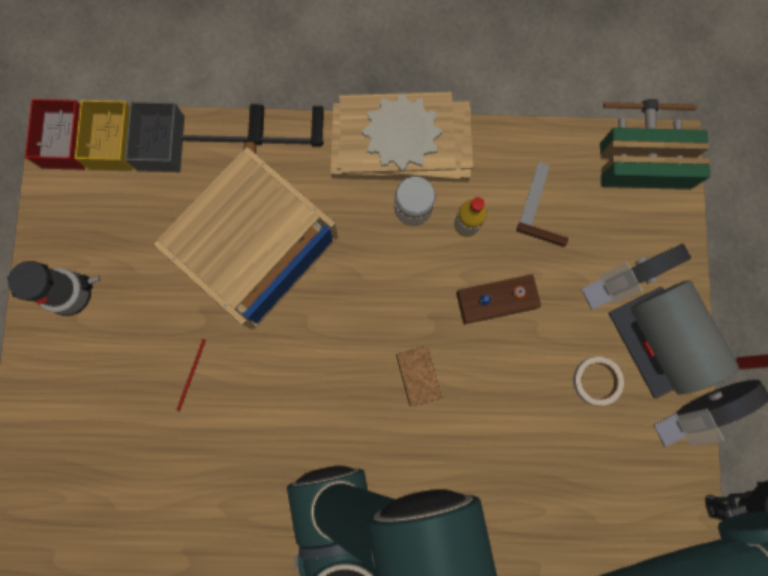

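View pics/wrist0.png

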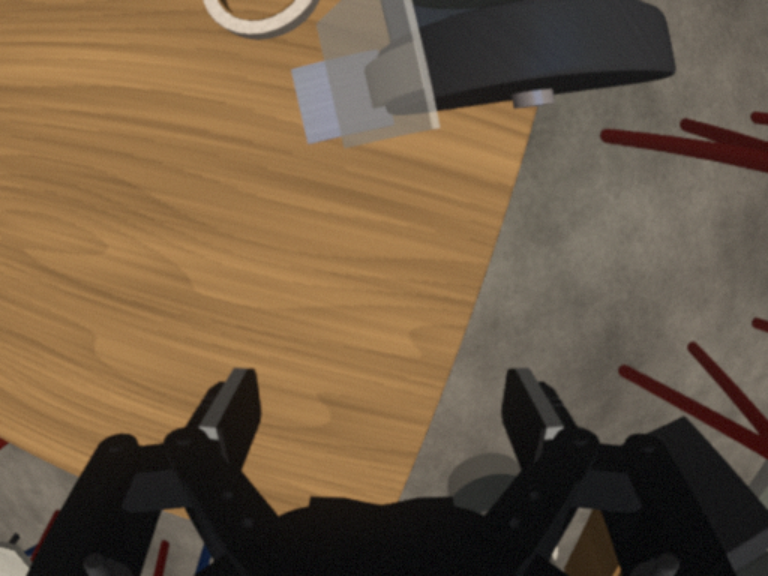

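```bash
cat > h.py <<'E'
import numpy as np,cv2,pickle
from scipy.spatial.transform import Rotation as R
def load(f='c0.pkl'): return pickle.load(open(f,'rb'))
def ray(c,n,u,v):
    f=384/2/np.tan(np.radians(c['fovy'])/2)
    x=(u-c['cx']);y=(v-c['cy'])
    if n=='wrist':
        r=np.hypot(x,y);t=r/f;s=np.sin(t)/r if r>0 else 1/f
        d=np.array([x*s,-y*s,-np.cos(t)])
    else: d=np.array([x/f,-y/f,-1.])
    return R.from_rotvec(c['attitude']).apply(d)
def atz(c,n,u,v,z):
    d=ray(c,n,u,v); return c['xyz']+d*(z-c['xyz'][2])/d[2]
def dep(c,n,u,v):
    D=c['depth'][int(round(v)),int(round(u))]
    d=ray(c,n,u,v)
    ax=R.from_rotvec(c['attitude']).apply([0,0,-1.])
    return c['xyz']+d*D/(d@ax)
def tri(obs):
    A=np.zeros((3,3));b=np.zeros(3);L=[]
    for c,n,u,v in obs:
        d=ray(c,n,u,v);d/=np.linalg.norm(d);P=np.eye(3)-np.outer(d,d);A+=P;b+=P@c['xyz'];L.append(P)
    p=np.linalg.solve(A,b)
    return p,[np.linalg.norm(P@(p-o[0]['xyz'])) for P,o in zip(L,obs)]
def proj(c,n,p):
    q=R.from_rotvec(c['attitude']).inv().apply(np.array(p)-c['xyz'])
    f=384/2/np.tan(np.radians(c['fovy'])/2)
    x,y,z=q[0],-q[1],-q[2]
    if n=='wrist':
        r=np.hypot(x,y);t=np.arctan2(r,z);k=f*t/r
        return c['cx']+x*k,c['cy']+y*k
    return c['cx']+f*x/z,c['cy']+f*y/z
def crop(c,u0,v0,u1,v1,k,fn):
    cv2.imwrite(fn,cv2.resize(np.ascontiguousarray(c['pixels'][v0:v1,u0:u1,::-1]),None,fx=k,fy=k,interpolation=cv2.INTER_CUBIC))
E
python3 - <<'E'
from h import *
d=load()
crop(d['top'],95,90,235,225,5,'pics/t1.png')
crop(d['top'],295,175,375,225,8,'pics/t2.png')
crop(d['side'],250,130,300,190,10,'pics/s2.png')
crop(d['side'],120,190,280,340,5,'pics/s1.png')
E
```

```text
(no output)
```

View pics/t1.png

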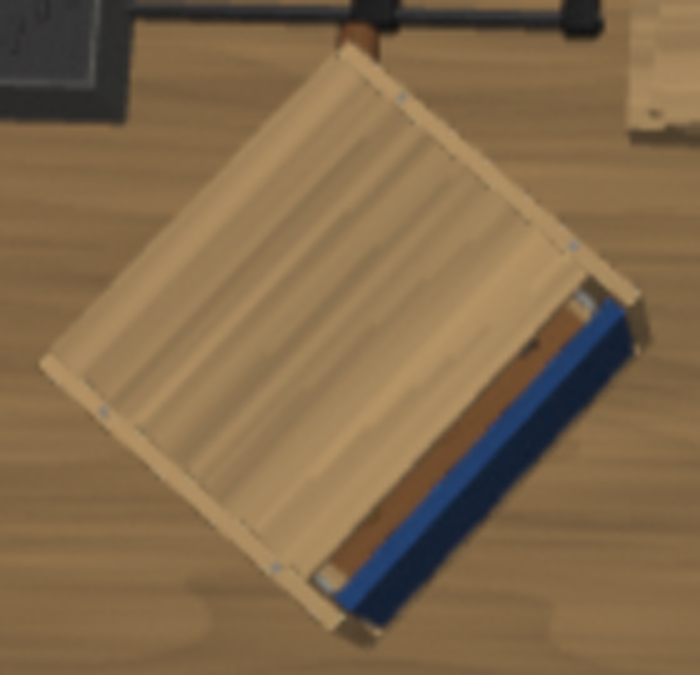

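View pics/t2.png

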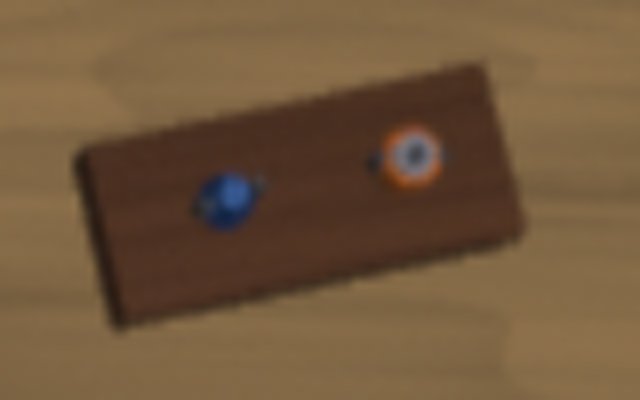

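View pics/s2.png

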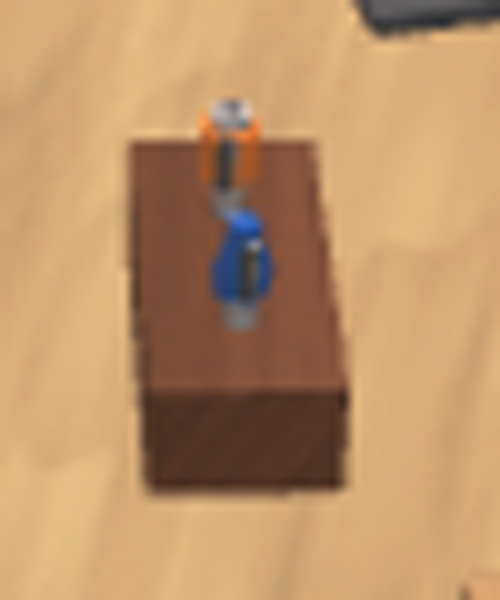

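View pics/s1.png

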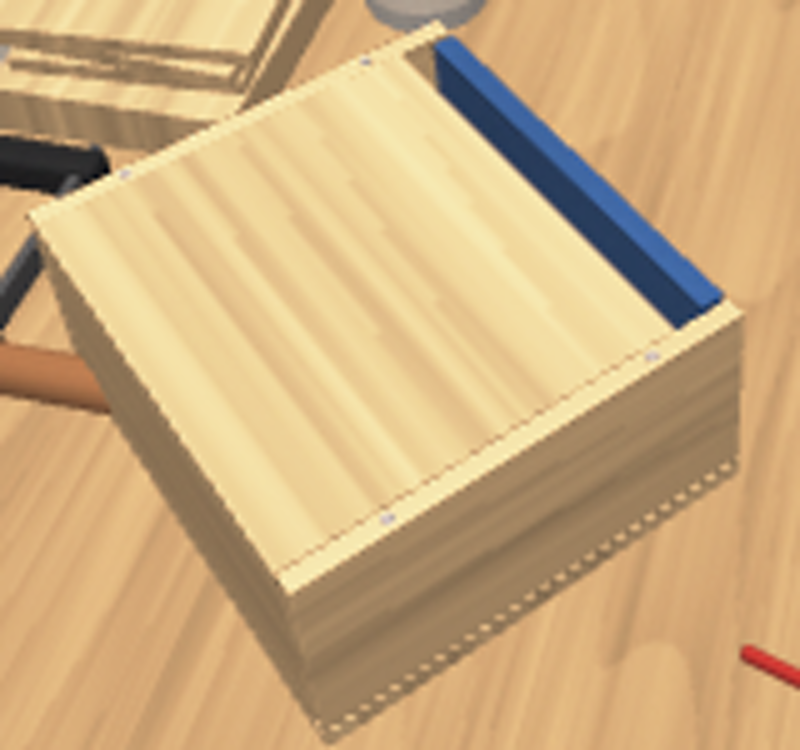

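```bash
cat > m.py <<'E'
from h import *
d=load();T,S=d['top'],d['side']
def t1(x,y):return T,'top',95+(x+.5)/5-.5,90+(y+.5)/5-.5
def s1(x,y):return S,'side',120+(x+.5)/5-.5,190+(y+.5)/5-.5
def t2(x,y):return T,'top',295+(x+.5)/8-.5,175+(y+.5)/8-.5
def s2(x,y):return S,'side',250+(x+.5)/10-.5,130+(y+.5)/10-.5
P={}
for n,a,b in[('FR',t1(335,628),s1(743,313)),('FL',t1(640,293),s1(440,22)),('BL',t1(345,43),s1(30,212)),('BR',t1(42,362),s1(290,595)),
 ('drawR_out',t1(348,612),s1(722,297)),('orange',t2(415,155),s2(233,112)),('blue',t2(230,195),s2(247,222))]:
    p,e=tri([a,b]);P[n]=p;print(n,p.round(4),np.round(e,4),'top@z',atz(*a,.125).round(4)[:2] if n[0]!='o' else atz(*a,.087).round(4), atz(*b,.125 if n not in('orange','blue') else .087).round(4)[:2])
for a,b in[('FR','FL'),('FL','BL'),('BL','BR'),('BR','FR')]:
    v=P[b]-P[a];print(a,b,np.linalg.norm(v[:2]),np.degrees(np.arctan2(v[1],v[0])))
# block corners top z=.045
for x,y in[(80,152),(485,65),(523,238),(118,325)]: print(atz(*t2(x,y),.045).round(4))
# depth of front
for x,y in [(250,250),(100,350),(400,450)]: print('dep top board',dep(*t1(x,y)).round(4))
E
python3 m.py
```

```text
FR [0.4531 0.2204 0.1223] [0.0009 0.0009] top@z [0.4519 0.2199] [0.4536 0.2226]
FL [0.6577 0.0504 0.1245] [0.0011 0.0011] top@z [0.6565 0.0502] [0.6586 0.0508]
BL [0.8089 0.2349 0.1271] [0.002 0.002] top@z [0.8076 0.2346] [0.8126 0.2331]
BR [0.607  0.404  0.1203] [0.0009 0.0009] top@z [0.6052 0.4023] [0.6062 0.4067]
drawR_out [0.4636 0.2134 0.1229] [0.0019 0.0019] top@z [0.4614 0.2129] [0.4652 0.2151]
orange [ 0.5364 -0.3255  0.0859] [0.0019 0.0019] top@z [ 0.5343 -0.3253  0.087 ] [ 0.5381 -0.324 ]
blue [ 0.5192 -0.2556  0.0863] [0.0019 0.0019] top@z [ 0.5118 -0.2496] [ 0.521  -0.2548]
FR FL 0.26605169663176165 -39.73071120883809
FL BL 0.23849327255424166 50.66633248435575
BL BR 0.2633598905669375 140.02840343587283
BR FR 0.2395970352888596 -129.979759283064
[ 0.5386 -0.204   0.045 ]
[ 0.5771 -0.3617  0.045 ]
[ 0.5095 -0.3756  0.045 ]
[ 0.4716 -0.2191  0.045 ]
dep top board [0.6772 0.2842 0.1232]
dep top board [0.6131 0.3683 0.1258]
dep top board [0.5575 0.1875 0.1268]
```

```bash
cat > g.py <<'E'
from h import *
a=np.radians(50.2);AX=np.array([np.cos(a),np.sin(a),0]);
FR0=np.array([.5549,.1352,0])
def shift(pos,rv,tgt,yaw=50.2):
    M=R.from_rotvec(rv).as_matrix();d=M.T@(np.array(tgt)-pos)*1000
    y=np.degrees(np.arctan2(M[1,0],M[0,0]))
    return d.round(1),'turn',round(-(yaw-y),2),'yaw',round(y,2),'zaxis',M[:,2].round(4)
E
python3 - <<'E'
from g import *
from workcell import bot
s=bot.read_state();p,r=s['tool_pos'],s['tcp_rot']
for n,t in dict(block=[.50,-.30,.25],pre=FR0-AX*.05+[0,0,.25],pre2=FR0-AX*.05+[0,0,.08]).items(): print(n,t,shift(p,r,t))
c=load()['top']
for n,u,v,z in [('tin',415/1.5,193/1.5,.1),('glue',475/1.5,205/1.5,.17)]: print(n,atz(c,'top',u,v,z))
E
```

```text
block [0.5, -0.3, 0.25] (array([ 405.7, -255.7,  -51.9]), 'turn', np.float64(-35.26), 'yaw', np.float64(14.94), 'zaxis', array([-4.0e-04,  1.7e-03, -1.0e+00]))
pre [0.52289452 0.09678582 0.25      ] (array([ 530.2, -633.1,  -51.2]), 'turn', np.float64(-35.26), 'yaw', np.float64(14.94), 'zaxis', array([-4.0e-04,  1.7e-03, -1.0e+00]))
pre2 [0.52289452 0.09678582 0.08      ] (array([ 530.1, -632.8,  118.8]), 'turn', np.float64(-35.26), 'yaw', np.float64(14.94), 'zaxis', array([-4.0e-04,  1.7e-03, -1.0e+00]))
tin [ 0.72853548 -0.11109581  0.1       ]
glue [ 0.68655089 -0.22338511  0.17      ]
```

Call:
move_arm(
  steps=[
    [40,-25,-50,-8,100],
    [85,-50,-52,-16,100],
    [125,-78,-52,-24,100],
    [165,-104,-52,-32,100],
    [206,-130,-52,-35.3,100],
    [248,-156,-52,-35.3,100],
    [290,-182,-52,-35.3,100],
    [332,-208,-52,-35.3,100],
    [374,-234,-52,-35.3,100],
    [395,-250,-52,-35.3,100],
    [406,-256,-52,-35.3,100],
    [406,-256,-52,-35.3,100],
  ],
)

```text
time: 1.35
tool_pos: [0.5011, -0.2989, 0.2503]
tcp_rot: [-2.842, -1.338, 0.001]
wrist_force: [-0.2, -0.4, -0.2]
width: 1.002
```

```bash
cat > snap.py <<'E'
import sys
from g import *
from workcell import bot
tag=sys.argv[1];names=sys.argv[2:]
s=bot.read_state();print(s['time'],s['tool_pos'],s['wrist_force'],s['width'])
d={n:bot.read_camera(n) for n in names}
pickle.dump((s,d),open(tag+'.pkl','wb'))
for n in names: cv2.imwrite(f'pics/{tag}_{n}.png',cv2.resize(d[n]['pixels'][:,:,::-1],None,fx=1.5,fy=1.5))
E
python3 snap.py a wrist
```

```text
1.35 [ 0.50105917 -0.29892376  0.25028673] [-0.22947118 -0.35784981 -0.17238575] 1.0019101576044098
```

View pics/a_wrist.png

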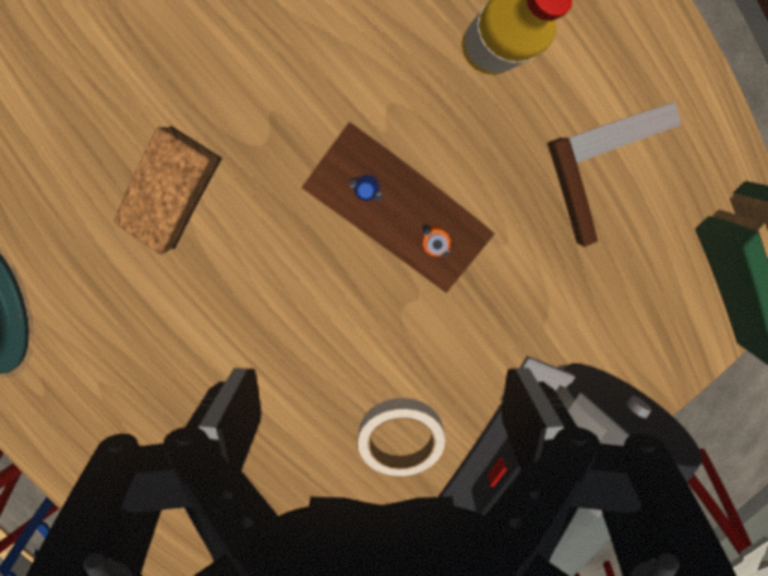

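```bash
python3 - <<'E'
from m import *
s,d=pickle.load(open('a.pkl','rb'));c=d['wrist'];print(c['xyz'])
crop(c,250,120,330,200,8,'pics/a_c.png')
w=(c,'wrist',437/1.5-.2,242/1.5-.2)
print(atz(*w,.087),[tri(o) for o in([w,t2(415,155)],[w,s2(233,112)],[w,t2(415,155),s2(233,112)])])
E
python3 - <<'E'
from g import *
s,d=pickle.load(open('a.pkl','rb'))
p,r=s['tool_pos'],s['tcp_rot']
for z in(.25,.08): print(shift(p,r,FR0-AX*.05+[0,0,z]))
E
```

```text
FR [0.4531 0.2204 0.1223] [0.0009 0.0009] top@z [0.4519 0.2199] [0.4536 0.2226]
FL [0.6577 0.0504 0.1245] [0.0011 0.0011] top@z [0.6565 0.0502] [0.6586 0.0508]
BL [0.8089 0.2349 0.1271] [0.002 0.002] top@z [0.8076 0.2346] [0.8126 0.2331]
BR [0.607  0.404  0.1203] [0.0009 0.0009] top@z [0.6052 0.4023] [0.6062 0.4067]
drawR_out [0.4636 0.2134 0.1229] [0.0019 0.0019] top@z [0.4614 0.2129] [0.4652 0.2151]
orange [ 0.5364 -0.3255  0.0859] [0.0019 0.0019] top@z [ 0.5343 -0.3253  0.087 ] [ 0.5381 -0.324 ]
blue [ 0.5192 -0.2556  0.0863] [0.0019 0.0019] top@z [ 0.5118 -0.2496] [ 0.521  -0.2548]
FR FL 0.26605169663176165 -39.73071120883809
FL BL 0.23849327255424166 50.66633248435575
BL BR 0.2633598905669375 140.02840343587283
BR FR 0.2395970352888596 -129.979759283064
[ 0.5386 -0.204   0.045 ]
[ 0.5771 -0.3617  0.045 ]
[ 0.5095 -0.3756  0.045 ]
[ 0.4716 -0.2191  0.045 ]
dep top board [0.6772 0.2842 0.1232]
dep top board [0.6131 0.3683 0.1258]
dep top board [0.5575 0.1875 0.1268]
[ 0.55322542 -0.23603132  0.42540729]
[ 0.53798518 -0.32269924  0.087     ] [(array([ 0.53724445, -0.32874032,  0.06668584]), [np.float64(0.0008326662669094742), np.float64(0.0008326662669094189)]), (array([ 0.53795614, -0.32247436,  0.08794714]), [np.float64(7.345560759946595e-05), np.float64(7.345560759949218e-05)]), (array([ 0.53684794, -0.32430384,  0.0862325 ]), [np.float64(0.0017437926469218918), np.float64(0.0027090097169448443), np.float64(0.0014392856854685344)])]
(array([ 3.189e+02, -2.353e+02,  3.000e-01]), 'turn', np.float64(0.21), 'yaw', np.float64(50.41), 'zaxis', array([-6.e-04,  2.e-04, -1.e+00]))
(array([ 318.9, -235.2,  170.3]), 'turn', np.float64(0.21), 'yaw', np.float64(50.41), 'zaxis', array([-6.e-04,  2.e-04, -1.e+00]))
```

View pics/a_c.png

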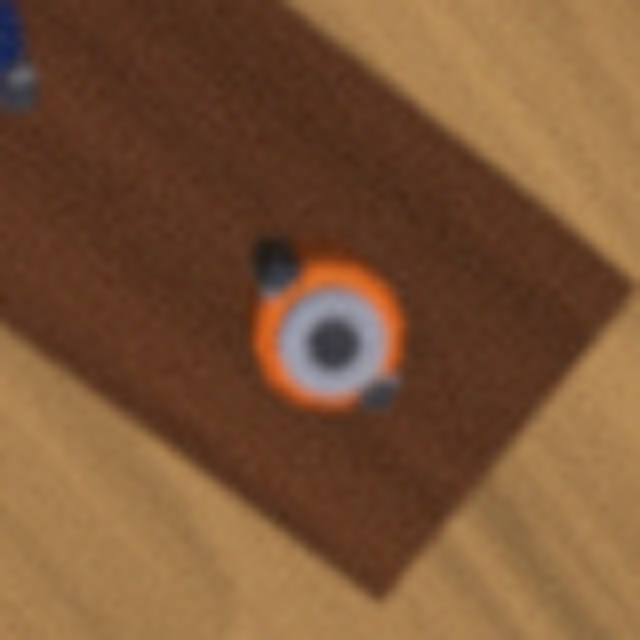

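Call:
move_arm(
  steps=[
    [40,-30,0,0.2,50],
    [80,-59,0,0.2,0],
    [120,-88,0,0.2,0],
    [160,-118,0,0.2,0],
    [200,-147,0,0.2,0],
    [240,-177,0,0.2,0],
    [278,-205,0,0.2,0],
    [305,-225,0,0.2,0],
    [319,-235,0,0.2,0],
    [319,-235,40,0.2,0],
    [319,-235,90,0.2,0],
    [319,-235,135,0.2,0],
    [319,-235,160,0.2,0],
    [319,-235,170,0.2,0],
    [319,-235,170,0.2,0],
    [319,-235,170,0.2,0],
  ],
)

```text
time: 3.0
tool_pos: [0.5252, 0.0946, 0.0823]
tcp_rot: [2.847, 1.327, 0.004]
wrist_force: [-0.2, -0.4, 0.7]
width: 0.0
```

```bash
python3 snap.py b wrist side top; python3 -c "
from g import *
s,d=pickle.load(open('b.pkl','rb'));print(s['tool_pos'],s['tcp_rot'],(s['tool_pos']-FR0)@AX, shift(s['tool_pos'],s['tcp_rot'],FR0+[0,0,.08]))
crop(d['side'],150,150,310,270,5,'pics/b_s.png')"
```

```text
3.0 [0.52519819 0.09461613 0.08226176] [-0.17282395 -0.442382    0.69613726] 0.0002771665576391602
[0.52519819 0.09461613 0.08226176] [2.84673124 1.32657005 0.00354762] -0.05019233854445769 (array([50.2, -3.4,  2.3]), 'turn', np.float64(-0.23), 'yaw', np.float64(49.97), 'zaxis', array([ 2.4e-03,  1.0e-04, -1.0e+00]))
```

View pics/b_wrist.png

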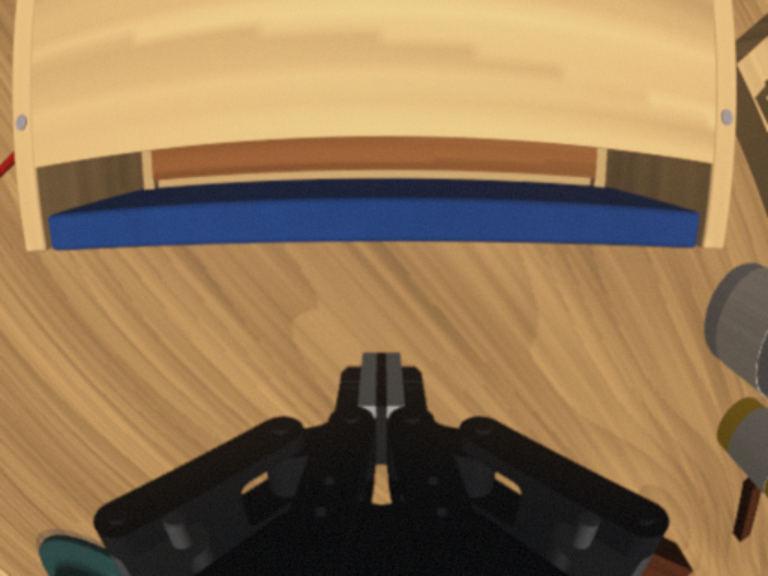

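View pics/b_s.png

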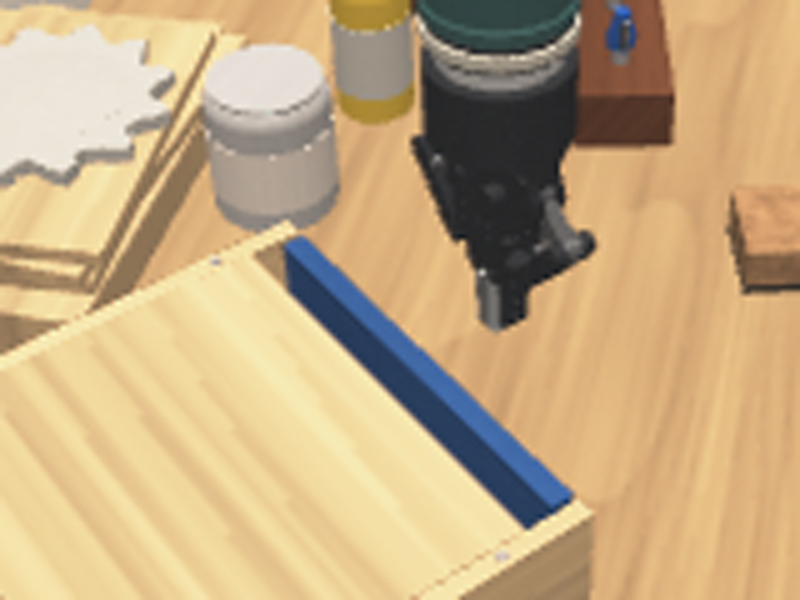

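```bash
python3 - <<'E'
from g import *
s,d=pickle.load(open('b.pkl','rb'));c=d['wrist']
P=[]
for x,y in[(52,249),(374,241),(697,247)]:
    p=atz(c,'wrist',x/1.5-.2,y/1.5-.2,.125);P.append(p);print(p.round(4),((p-s['tool_pos'])@AX).round(4))
v=P[2]-P[0];print(np.linalg.norm(v),np.degrees(np.arctan2(v[1],v[0]))+90,(P[0]+P[2])/2)
E
```

```text
[0.4645 0.2136 0.125 ] 0.0526
[0.5569 0.1358 0.125 ] 0.052
[0.6479 0.0603 0.125 ] 0.0522
0.23903164267591773 50.09352450587753 [0.55622211 0.1369659  0.125     ]
```

Call:
move_arm(
  steps=[
    [12,-2,0,0,0],
    [22,-2,0,0,0],
    [30,-2,0,0,0],
    [33,-2,0,0,0],
    [35,-2,0,0,0],
    [36,-2,0,0,0],
    [37,-2,0,0,0],
    [37,-2,0,0,0],
  ],
)

```text
time: 3.95
tool_pos: [0.5458, 0.1249, 0.0806]
tcp_rot: [-2.847, -1.329, 0.0]
wrist_force: [-0.8, 0.2, -0.2]
width: -0.001
```

```bash
cat > st.py <<'E'
from g import *
from workcell import bot
s=bot.read_state();p=s['tool_pos']
print(s['time'],'x rel front %.2f mm'%((p-FR0)@AX*1000),'y %.2f'%((p-FR0)@np.array([-AX[1],AX[0],0])*1000),'z',p[2].round(4),'F along',(s['wrist_force']@AX).round(2),s['wrist_force'].round(2),s['width'].round(3))
E
python3 st.py
```

```text
Traceback (most recent call last):
  File "st.py", line 4, in <module>
    print(s['time'],'x rel front %.2f mm'%((p-FR0)@AX*1000),'y %.2f'%((p-FR0)@np.array([-AX[1],AX[0],0])*1000),'z',p[2].round(4),'F along',(s['wrist_force']@AX).round(2),s['wrist_force'].round(2),s['width'].round(3))
                                                                                                                                                                                                    ^^^^^^^^^^^^^^^^
AttributeError: 'float' object has no attribute 'round'
```

```bash
sed -i "s/s\['width'\].round(3)/round(s['width'],3)/" st.py; python3 st.py
```

```text
3.95 x rel front -13.72 mm y 0.45 z 0.0806 F along -0.4 [-0.85  0.18 -0.23] -0.001
```

Call:
move_arm(
  steps=[
    [1,0,0,0,0],
    [2,0,0,0,0],
    [3,0,0,0,0],
    [4,0,0,0,0],
    [5,0,0,0,0],
    [5,0,0,0,0],
  ],
)

```text
time: 4.55
tool_pos: [0.5483, 0.1278, 0.0807]
tcp_rot: [2.846, 1.329, -0.004]
wrist_force: [-3.3, -4.4, 3.7]
width: 0.003
```

```bash
python3 st.py
```

```text
4.55 x rel front -9.89 mm y 0.34 z 0.0807 F along -5.45 [-3.28 -4.36  3.74] 0.003
```

Call:
move_arm(
  steps=[
    [1,0,0,0,0],
    [2,0,0,0,0],
    [3,0,0,0,0],
    [3,0,0,0,0],
  ],
)

```text
time: 4.95
tool_pos: [0.5496, 0.1295, 0.0807]
tcp_rot: [2.845, 1.329, -0.006]
wrist_force: [-4.8, -6.0, 4.4]
width: 0.002
```

```bash
python3 st.py
```

```text
4.95 x rel front -7.72 mm y 0.40 z 0.0807 F along -7.7 [-4.77 -6.05  4.37] 0.002
```

Call:
move_arm(
  steps=[
    [1,0,0,0,0],
    [2,0,0,0,0],
    [3,0,0,0,0],
    [3,0,0,0,0],
  ],
)

```text
time: 5.35
tool_pos: [0.5515, 0.1317, 0.0807]
tcp_rot: [2.845, 1.329, -0.007]
wrist_force: [-4.4, -6.0, 4.7]
width: 0.003
```

```bash
python3 st.py
```

```text
5.35 x rel front -4.83 mm y 0.39 z 0.0807 F along -7.42 [-4.42 -5.98  4.66] 0.003
```

Call:
move_arm(
  steps=[
    [1,0,0,0,0],
    [2,0,0,0,0],
    [2,0,0,0,0],
  ],
)

```text
time: 5.65
tool_pos: [0.5528, 0.1332, 0.0807]
tcp_rot: [2.845, 1.329, -0.007]
wrist_force: [-5.8, -6.7, 4.7]
width: 0.001
```

```bash
python3 st.py
```

```text
5.65 x rel front -2.87 mm y 0.36 z 0.0807 F along -8.85 [-5.79 -6.69  4.67] 0.001
```

Call:
move_arm(
  steps=[
    [1,0,0,0,0],
    [1,0,0,0,0],
  ],
)

```text
time: 5.85
tool_pos: [0.5534, 0.134, 0.0807]
tcp_rot: [2.845, 1.329, -0.007]
wrist_force: [-4.4, -6.2, 5.1]
width: 0.0
```

```bash
python3 st.py
```

```text
5.85 x rel front -1.94 mm y 0.38 z 0.0807 F along -7.65 [-4.45 -6.25  5.13] 0.0
```

Call:
move_arm(
  steps=[
    [1,0,0,0,0],
    [1,0,0,0,0],
  ],
)

```text
time: 6.05
tool_pos: [0.5539, 0.1346, 0.0807]
tcp_rot: [2.845, 1.329, -0.007]
wrist_force: [-4.7, -6.4, 6.3]
width: 0.004
```

```bash
python3 st.py
```

```text
6.05 x rel front -1.09 mm y 0.40 z 0.0807 F along -7.88 [-4.67 -6.37  6.31] 0.004
```

Call:
move_arm(
  steps=[
    [0.5,0,-1,0,0],
    [1,0,-1,0,0],
    [1,0,-1,0,0],
  ],
)

```text
time: 6.35
tool_pos: [0.5541, 0.1349, 0.0808]
tcp_rot: [2.845, 1.329, -0.009]
wrist_force: [-4.9, -8.0, 2.9]
width: -0.004
```

```bash
python3 st.py
```

```text
6.35 x rel front -0.81 mm y 0.42 z 0.0808 F along -9.31 [-4.94 -8.    2.85] -0.004
```

Call:
move_arm(
  steps=[
    [0.5,0,0,0,0],
    [0.5,0,0,0,0],
  ],
)

```text
time: 6.55
tool_pos: [0.5544, 0.1352, 0.0808]
tcp_rot: [2.845, 1.329, -0.009]
wrist_force: [-3.5, -7.7, 2.5]
width: -0.003
```

```bash
python3 st.py
```

```text
6.55 x rel front -0.34 mm y 0.43 z 0.0808 F along -8.17 [-3.52 -7.71  2.51] -0.003
```

Call:
move_arm(
  steps=[
    [0.5,0,0,0,0],
    [0.5,0,0,0,0],
  ],
)

```text
time: 6.75
tool_pos: [0.5547, 0.1356, 0.0808]
tcp_rot: [2.845, 1.329, -0.009]
wrist_force: [-4.4, -7.5, 1.6]
width: -0.003
```

```bash
python3 st.py
```

```text
6.75 x rel front 0.15 mm y 0.43 z 0.0808 F along -8.59 [-4.42 -7.49  1.57] -0.003
```

Still moving (~10.5 mm in). Continue.

Call:
move_arm(
  steps=[
    [0.5,0,0,0,0],
    [1,0,0,0,0],
    [1,0,0,0,0],
  ],
)

```text
time: 7.05
tool_pos: [0.5549, 0.1359, 0.0808]
tcp_rot: [2.844, 1.329, -0.011]
wrist_force: [-5.2, -9.0, 2.4]
width: -0.003
```

```bash
python3 st.py
```

```text
7.05 x rel front 0.57 mm y 0.44 z 0.0808 F along -10.2 [-5.17 -8.98  2.38] -0.003
```

Call:
move_arm(
  steps=[
    [0.5,0,0,0,0],
    [1,0,0,0,0],
    [1,0,0,0,0],
  ],
)

```text
time: 7.35
tool_pos: [0.555, 0.1361, 0.0808]
tcp_rot: [2.844, 1.329, -0.013]
wrist_force: [-6.1, -11.6, 5.3]
width: -0.002
```

```bash
python3 st.py
```

```text
7.35 x rel front 0.76 mm y 0.44 z 0.0808 F along -12.82 [ -6.08 -11.62   5.27] -0.002
```

Call:
move_arm(
  steps=[
    [-12,0,0,0,0],
    [-40,0,0,0,0],
    [-85,0,0,0,0],
    [-125,0,0,0,0],
    [-140,0,0,0,0],
    [-140,0,0,0,0],
    [-140,0,-40,0,0],
    [-140,0,-85,0,0],
    [-140,0,-130,0,50],
    [-140,0,-160,0,50],
    [-140,0,-170,0,50],
    [-140,0,-170,0,50],
    [-140,0,-170,0,50],
    [-140,0,-170,0,50],
  ],
)

```text
time: 8.75
tool_pos: [0.467, 0.0325, 0.2492]
tcp_rot: [-2.845, -1.328, 0.006]
wrist_force: [-0.1, 0.8, -0.7]
width: 0.502
```

```bash
python3 st.py; python3 snap.py c wrist top side
```

```text
8.75 x rel front -135.15 mm y 1.80 z 0.2492 F along 0.49 [-0.15  0.76 -0.69] 0.502
8.75 [0.46700358 0.03252089 0.24915798] [-0.14651219  0.76110656 -0.68508144] 0.5017470507066636
```

View pics/c_wrist.png

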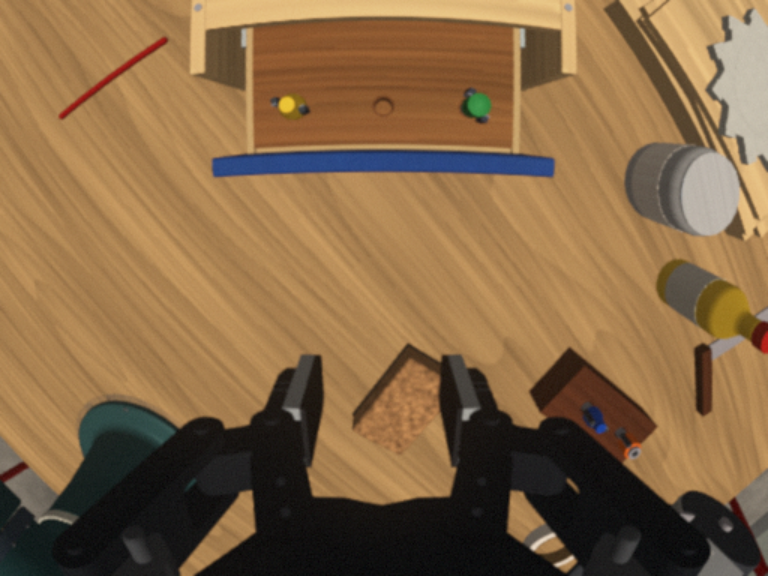

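View pics/c_side.png

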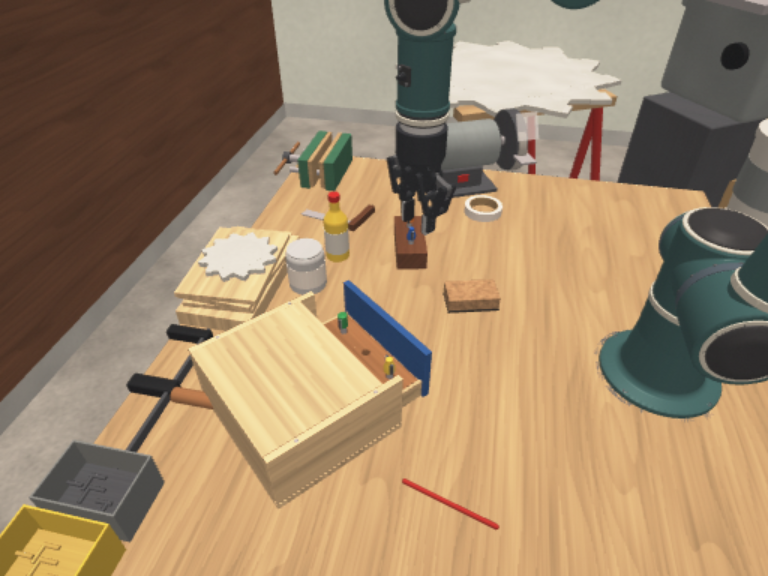

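```bash
python3 - <<'E'
from g import *
s,d=pickle.load(open('c.pkl','rb'))
crop(d['wrist'],220,40,290,100,10,'pics/c_wc.png')
crop(d['side'],210,200,290,260,10,'pics/c_sc.png')
crop(d['top'],140,130,240,230,7,'pics/c_tc.png')
pred=FR0-AX*.025+[0,0,.056]
print(pred,[proj(d[n],n,pred) for n in d])
E
```

```text
[0.53889726 0.11599291 0.056     ] [(np.float64(255.68686633580572), np.float64(71.55528451234701)), (np.float64(201.18184322723909), np.float64(190.26774366284238)), (np.float64(244.1907411297342), np.float64(234.24579431746963))]
```

View pics/c_wc.png

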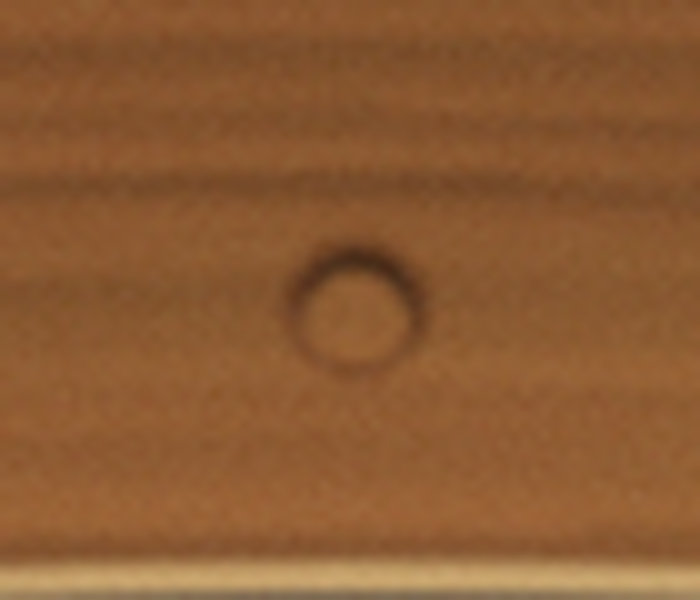

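View pics/c_sc.png

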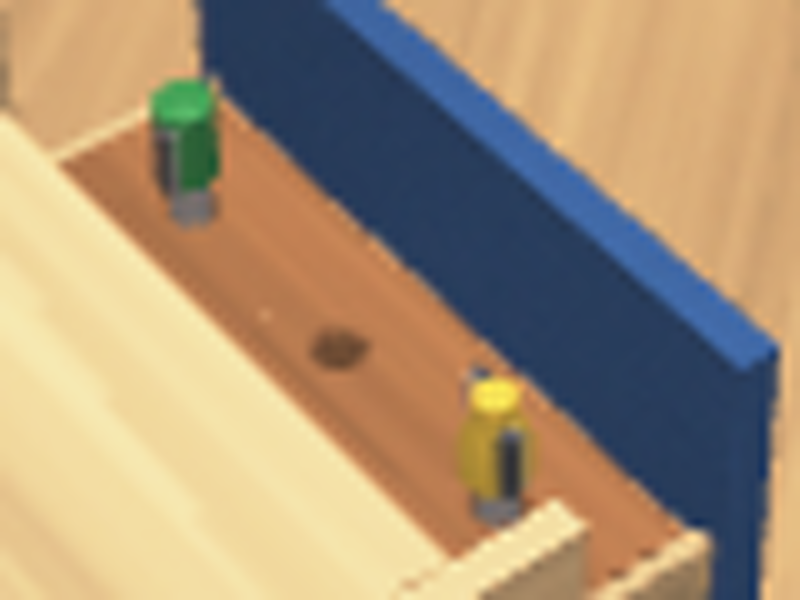

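View pics/c_tc.png

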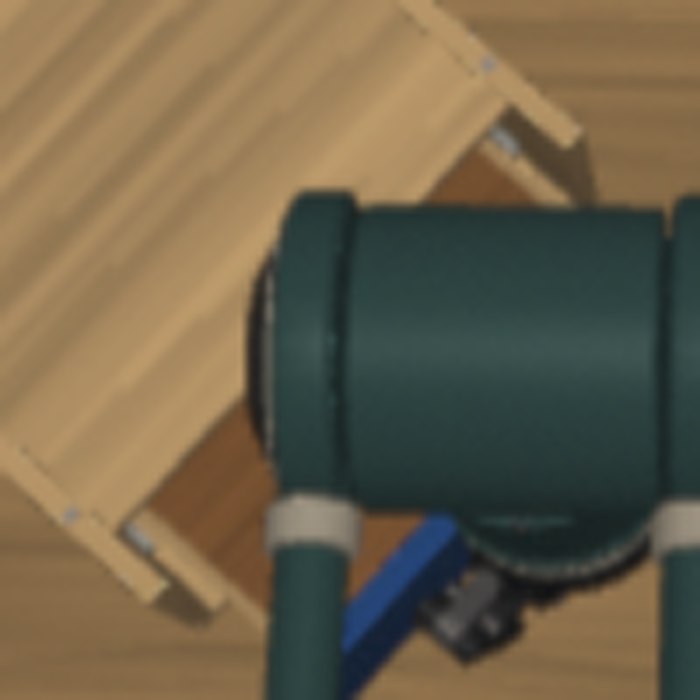

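```bash
python3 - <<'E'
from g import *
s,d=pickle.load(open('c.pkl','rb'))
w=(d['wrist'],'wrist',255.05,70.55);b=(d['side'],'side',243.55,234.45)
print(tri([w,b]),atz(*w,.056),atz(*b,.056))
p,r=s['tool_pos'],s['tcp_rot']
O=np.array([.5370,-.3238,0])
print(shift(p,r,O-AX*.07+[0,0,.25]), shift(p,r,O+[0,0,.25]))
E
```

```text
(array([0.53968284, 0.11753334, 0.05657247]), [np.float64(0.0006137204137567712), np.float64(0.0006137204137566742)]) [0.53910954 0.11744652 0.056     ] [0.54043227 0.11709919 0.056     ]
(array([-298.2,  282.6,   -1. ]), 'turn', np.float64(-0.14), 'yaw', np.float64(50.06), 'zaxis', array([-4.1e-03,  1.0e-04, -1.0e+00])) (array([-228.2,  282.4,   -1.2]), 'turn', np.float64(-0.14), 'yaw', np.float64(50.06), 'zaxis', array([-4.1e-03,  1.0e-04, -1.0e+00]))
```

Call:
move_arm(
  steps=[
    [-34,31,0,0,50],
    [-68,62,0,0,50],
    [-102,93,0,0,50],
    [-136,124,0,0,50],
    [-170,156,0,0,50],
    [-204,187,0,0,50],
    [-238,218,10,0,50],
    [-270,248,30,0,50],
    [-295,271,45,0,50],
    [-308,283,48,0,50],
    [-308,283,48,0,50],
    [-308,283,48,0,50],
    [-308,283,48,0,50],
  ],
)

```text
time: 10.2
tool_pos: [0.4878, -0.3845, 0.2046]
tcp_rot: [2.846, 1.33, 0.001]
wrist_force: [-0.7, 0.0, 0.6]
width: 0.499
```

```bash
python3 snap.py e wrist side; python3 - <<'E'
from g import *
s,d=pickle.load(open('e.pkl','rb'));c=d['wrist']
print(s['tcp_rot'],c['xyz'],proj(c,'wrist',[.537,-.3238,.087]))
u,v=map(int,proj(c,'wrist',[.537,-.3238,.087]))
crop(c,u-40,v-30,u+40,v+30,10,'pics/e_c.png');print(u-40,v-30)
crop(d['side'],250,130,300,190,10,'pics/e_s.png')
E
```

```text
10.2 [ 0.48782904 -0.3844516   0.20456968] [-0.73897436  0.04864217  0.55729866] 0.4988528279463679
[2.84563523e+00 1.33000406e+00 1.23337400e-03] [ 0.54008206 -0.32177573  0.37972103] (np.float64(252.5428495012685), np.float64(98.6658133372244))
212 68
```

View pics/e_c.png

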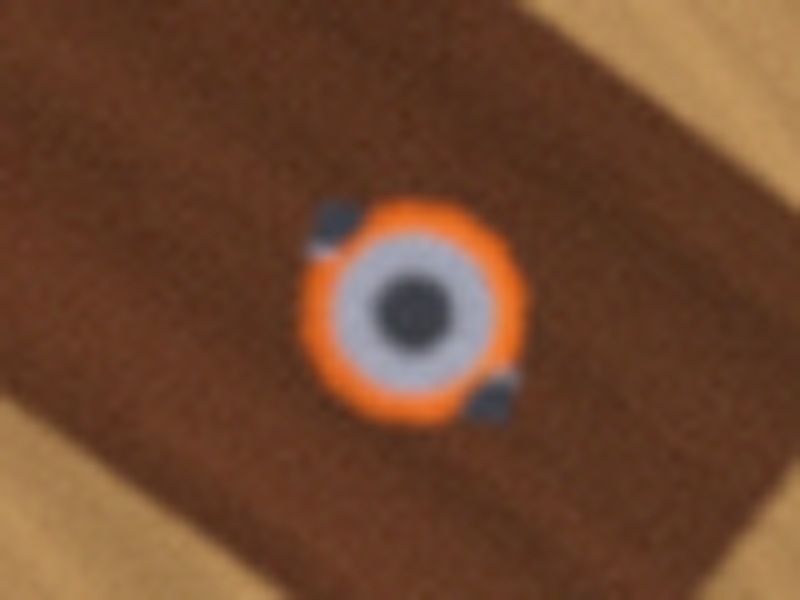

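View pics/e_wrist.png

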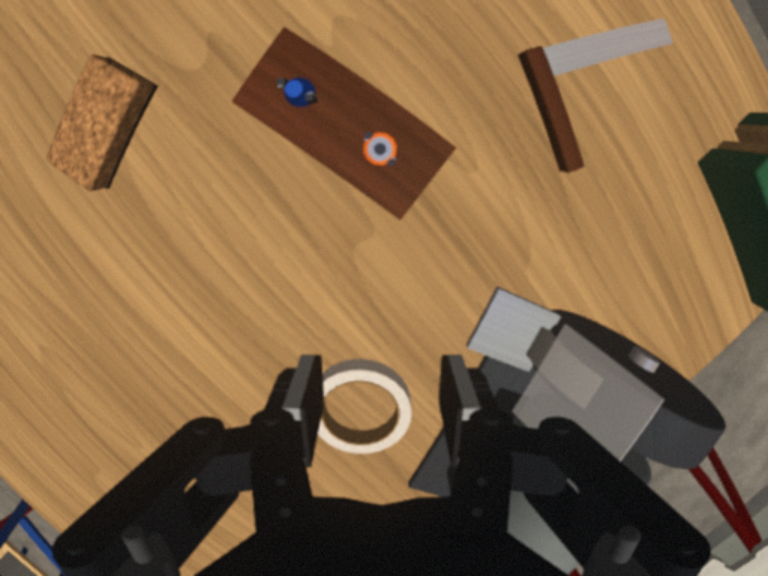

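```bash
python3 - <<'E'
from g import *
s,d=pickle.load(open('e.pkl','rb'));c=d['wrist']
sa,da=pickle.load(open('a.pkl','rb'))
w=(c,'wrist',252.95,98.85);wa=(da['wrist'],'wrist',250+333.5/8-.5,120+344/8-.5);b=(d['side'],'side',250+2.335*10-.5,130+11.25-.5)
b=(d['side'],'side',250+23.35-.5,130+11.25-.5)
print(atz(*w,.087),atz(*wa,.087),tri([w,wa]),tri([w,b]))
p,r=s['tool_pos'],s['tcp_rot']
O=atz(*w,.087)
for z in (.13,.053): print(shift(p,r,[O[0],O[1],z]))
E
```

```text
[ 0.53718628 -0.32419231  0.087     ] [ 0.53702777 -0.32404167  0.087     ] (array([ 0.53709281, -0.32418303,  0.08650707]), [np.float64(8.959764657929713e-05), np.float64(8.959764657935267e-05)]) (array([ 0.53765752, -0.32411467,  0.08698742]), [np.float64(0.00047770269319923997), np.float64(0.000477702693198931)])
(array([77.9, -0.8, 74.6]), 'turn', np.float64(-0.1), 'yaw', np.float64(50.1), 'zaxis', array([ 9.e-04, -1.e-04, -1.e+00]))
(array([ 77.8,  -0.9, 151.6]), 'turn', np.float64(-0.1), 'yaw', np.float64(50.1), 'zaxis', array([ 9.e-04, -1.e-04, -1.e+00]))
```

Call:
move_arm(
  steps=[
    [30,0,15,0,55],
    [60,-1,40,0,55],
    [75,-1,70,0,55],
    [78,-1,100,0,55],
    [78,-1,110,0,55],
    [78,-1,115,0,55],
    [78,-1,115,0,55],
    [78,-1,115,0,55],
    [78,-1,115,0,55],
  ],
)

```text
time: 11.2
tool_pos: [0.5376, -0.3262, 0.0907]
tcp_rot: [2.845, 1.327, 0.003]
wrist_force: [0.3, 0.3, 0.8]
width: 0.552
```

```bash
cat > to.py <<'E'
import sys
from g import *
from workcell import bot
s=bot.read_state();t=[float(x) for x in sys.argv[1:4]]
print(s['time'],s['tool_pos'].round(4),s['wrist_force'].round(1),round(s['width'],3),*shift(s['tool_pos'],s['tcp_rot'],t,50.1))
E
python3 to.py .5371 -.3241 .053
```

```text
11.2 [ 0.5376 -0.3262  0.0907] [0.3 0.3 0.8] 0.552 [ 1.3 -1.9 37.7] turn -0.09 yaw 50.01 zaxis [ 0.0027 -0.0018 -1.    ]
```

Call:
move_arm(
  steps=[
    [0,0,0,0,55],
    [0,0,0,0,55],
    [0,0,0,0,55],
  ],
)

```text
time: 11.5
tool_pos: [0.5367, -0.3253, 0.0891]
tcp_rot: [2.847, 1.328, 0.0]
wrist_force: [0.0, 0.5, -0.6]
width: 0.553
```

```bash
python3 to.py .5371 -.3241 .053
```

```text
11.5 [ 0.5367 -0.3253  0.0891] [ 0.   0.5 -0.6] 0.553 [ 1.2 -0.5 36.1] turn -0.07 yaw 50.03 zaxis [ 5.e-04 -3.e-04 -1.e+00]
```

Call:
move_arm(
  steps=[
    [1,0,12,0,55],
    [1,0,24,0,55],
    [1,0,32,0,55],
    [1,0,34,0,55],
    [1,0,34,0,55],
    [1,0,34,0,55],
    [1,0,34,0,55],
    [1,0,34,0,55],
    [1,0,34,0,55],
  ],
)

```text
time: 12.4
tool_pos: [0.5375, -0.3245, 0.0552]
tcp_rot: [2.846, 1.328, 0.001]
wrist_force: [-0.2, -0.1, 0.7]
width: 0.552
```

```bash
python3 to.py .5371 -.3241 .053; python3 snap.py f wrist side; python3 - <<'E'
from g import *
s,d=pickle.load(open('f.pkl','rb'));crop(d['wrist'],180,190,330,310,5,'pics/f_c.png');crop(d['side'],240,110,310,190,8,'pics/f_s.png')
E
```

```text
12.4 [ 0.5375 -0.3245  0.0552] [-0.2 -0.1  0.7] 0.552 [ 0.  -0.6  2.2] turn -0.06 yaw 50.04 zaxis [ 6.e-04 -4.e-04 -1.e+00]
12.4 [ 0.5375439  -0.32452675  0.05515796] [-0.16749967 -0.08425563  0.69371494] 0.5522823661344466
```

View pics/f_c.png

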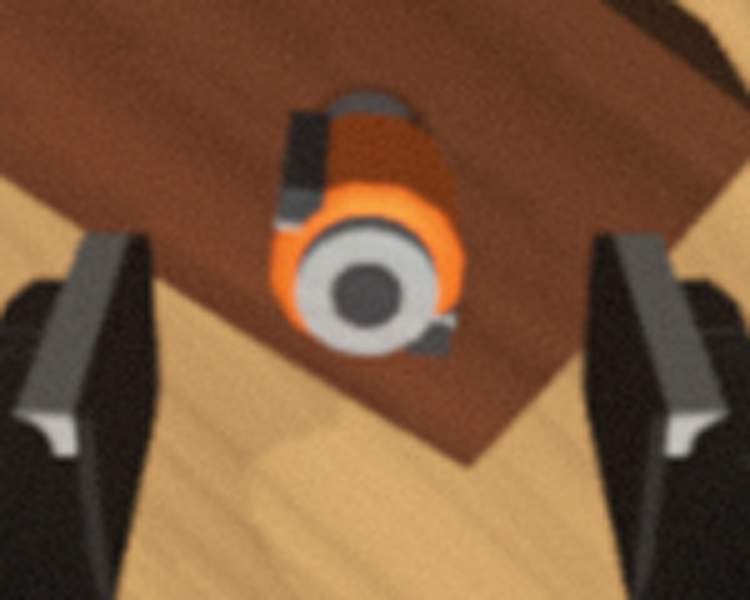

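View pics/f_s.png

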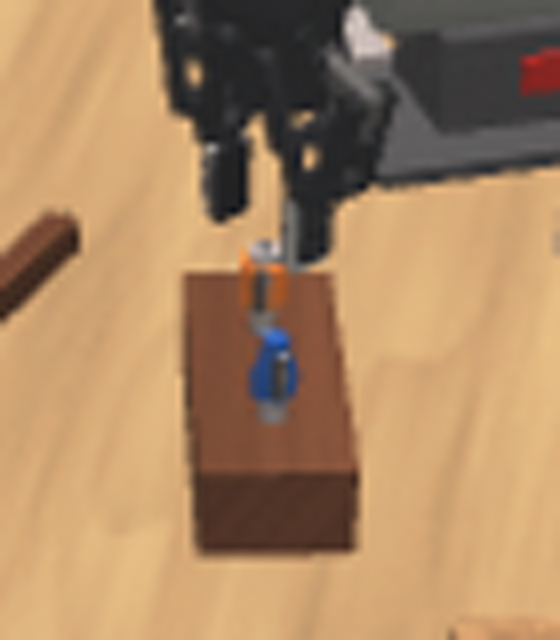

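Call:
move_arm(
  newtons=40,
  steps=[
    [0,0,1,0,40],
    [0,0,1,0,0],
    [0,0,1,0,0],
    [0,0,1,0,0],
    [0,0,1,0,0],
    [0,0,1,0,0],
    [0,0,1,0,0],
    [0,0,1,0,0],
  ],
)

```text
time: 13.3
tool_pos: [0.5372, -0.3241, 0.0551]
tcp_rot: [-2.846, -1.329, 0.0]
wrist_force: [-2.1, 1.6, 7.5]
width: -0.001
```

```bash
python3 to.py .5371 -.3241 .053
```

```text
13.3 [ 0.5372 -0.3241  0.0551] [-2.1  1.6  7.5] -0.001 [-0.1 -0.1  2.1] turn -0.06 yaw 50.04 zaxis [-2.e-04  3.e-04 -1.e+00]
```

```bash
python3 snap.py g wrist side; python3 - <<'E'
from g import *
s,d=pickle.load(open('g.pkl','rb'));crop(d['wrist'],180,190,330,310,5,'pics/g_c.png');crop(d['side'],240,110,310,190,8,'pics/g_s.png')
E
```

```text
13.3 [ 0.53723865 -0.32413032  0.05510902] [-2.08702158  1.61688473  7.45822596] -0.0008012072028201806
```

View pics/g_c.png

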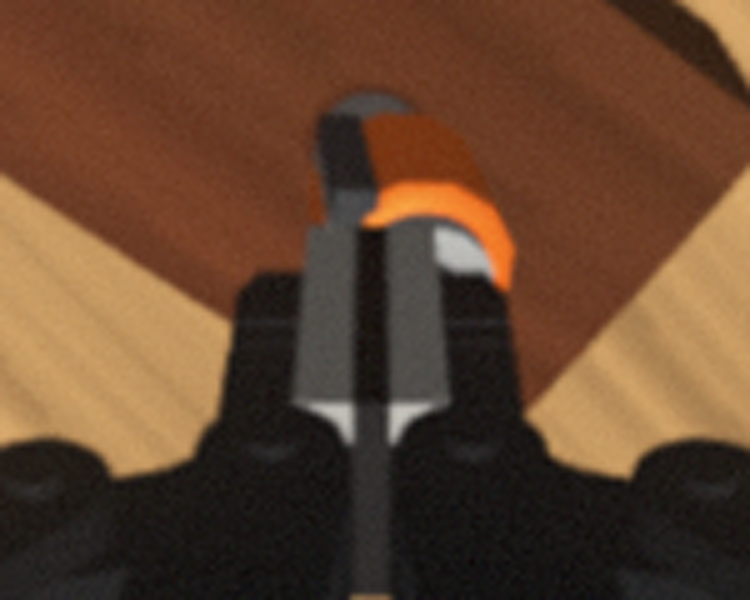

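View pics/g_s.png

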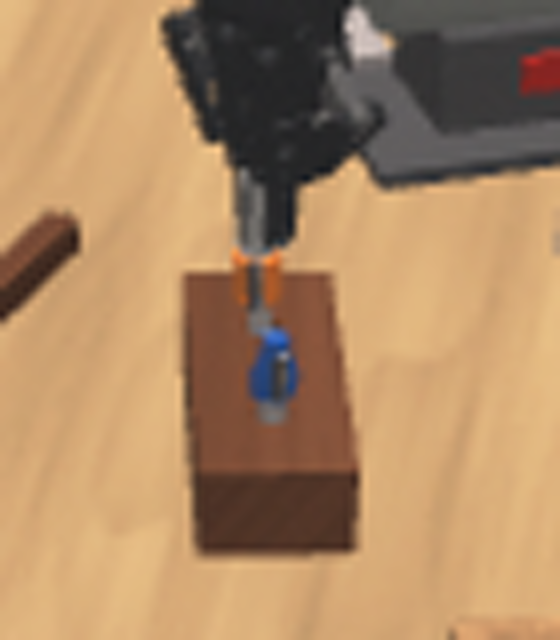

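```bash
python3 - <<'E'
from g import *
for t in 'bfg':
    s,d=pickle.load(open(t+'.pkl','rb'));p=s['tool_pos'];z=R.from_rotvec(s['tcp_rot']).as_matrix()[:,2]
    print(t,p,[(n,*np.round(proj(d[n],n,p),1)) for n in d],[(n,*np.round(proj(d[n],n,p-z*.03),1)) for n in d], (R.from_rotvec(s['tcp_rot']).inv().apply(d['wrist']['xyz']-p)).round(4))
s,d=pickle.load(open('g.pkl','rb'))
w=(d['wrist'],'wrist',180+37.2-37.2+74.4-.4,190+45.6-.4);b=(d['side'],'side',240+256/8,110+250/8)
print(tri([w,b]))
s,d=pickle.load(open('b.pkl','rb'))
w=(d['wrist'],'wrist',381/1.5-.2,353/1.5-.2);b=(d['side'],'side',150+500/5,150+330/5);print(s['tool_pos'],tri([w,b]))
E
```

```text
b [0.52519819 0.09461613 0.08226176] [('wrist', np.float64(253.8), np.float64(224.7)), ('side', np.float64(250.7), np.float64(222.8)), ('top', np.float64(207.1), np.float64(193.6))] [('wrist', np.float64(253.8), np.float64(247.4)), ('side', np.float64(250.6), np.float64(214.8)), ('top', np.float64(206.2), np.float64(192.1))] [ 0.0817  0.     -0.1751]
f [ 0.5375439  -0.32452675  0.05515796] [('wrist', np.float64(253.8), np.float64(224.7)), ('side', np.float64(272.8), np.float64(148.1))] [('wrist', np.float64(253.7), np.float64(247.3)), ('side', np.float64(273.0), np.float64(141.1))] [ 0.0817  0.     -0.1751]
g [ 0.53723865 -0.32413032  0.05510902] [('wrist', np.float64(253.8), np.float64(224.7)), ('side', np.float64(272.8), np.float64(148.2))] [('wrist', np.float64(253.8), np.float64(247.3)), ('side', np.float64(273.1), np.float64(141.2))] [ 0.0817  0.     -0.1751]
(array([ 0.54151534, -0.31840103,  0.08707598]), [np.float64(0.0014224160208534781), np.float64(0.001422416020853693)])
[0.52519819 0.09461613 0.08226176] (array([0.52753343, 0.09777636, 0.10875166]), [np.float64(0.001737465956532812), np.float64(0.0017374659565328383)])
```

Call:
move_arm(
  steps=[
    [0,0,-10,0,0],
    [0,0,-25,0,0],
    [0,0,-35,0,55],
    [0,0,-35,0,55],
    [0,0,-35,0,55],
    [0,0,-35,0,55],
    [0,0,-35,0,55],
  ],
)

```text
time: 14.1
tool_pos: [0.5367, -0.324, 0.0878]
tcp_rot: [-2.846, -1.328, 0.001]
wrist_force: [0.6, 0.1, 0.1]
width: 0.552
```

```bash
python3 to.py .5371 -.3241 .023; python3 snap.py i wrist side; python3 - <<'E'
from g import *
s,d=pickle.load(open('i.pkl','rb'));crop(d['wrist'],180,150,330,310,4,'pics/i_c.png');crop(d['side'],240,110,310,190,8,'pics/i_s.png')
E
```

```text
14.1 [ 0.5367 -0.324   0.0878] [0.6 0.1 0.1] 0.552 [ 0.2  0.5 64.8] turn -0.06 yaw 50.04 zaxis [-1.2e-03  8.0e-04 -1.0e+00]
14.1 [ 0.53670475 -0.32399432  0.08784354] [0.58234433 0.10035955 0.08348927] 0.5518022712367053
```

View pics/i_c.png

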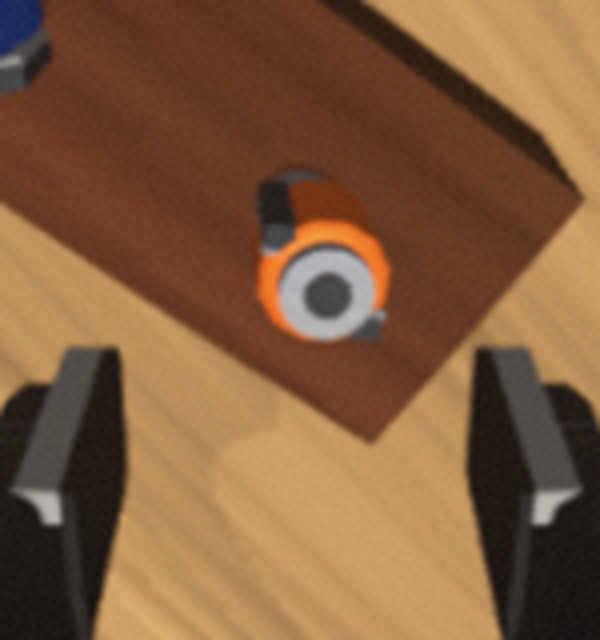

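View pics/i_s.png

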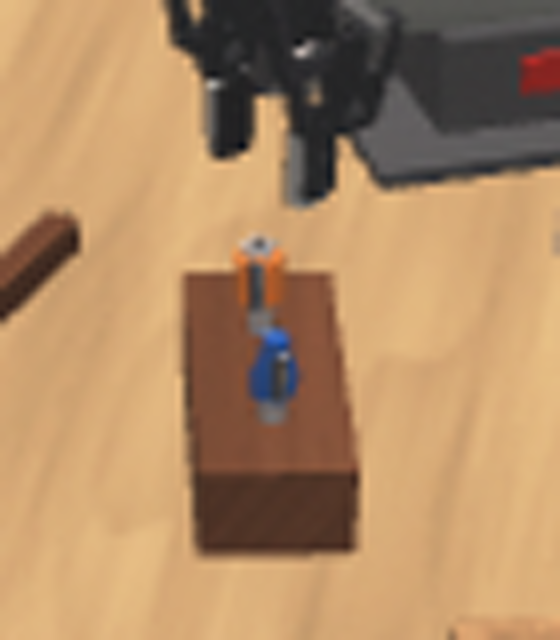

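```bash
python3 - <<'E'
from g import *
s,d=pickle.load(open('i.pkl','rb'));c=d['wrist']
w=(c,'wrist',180+328.5/4-.5,150+295.5/4-.5);b=(d['side'],'side',240+258.5/8-.5,110+242.5/8-.5)
print(atz(*w,.087),tri([w,b]));O=atz(*w,.087)
print(R.from_rotvec(s['tcp_rot']).inv().apply(O-s['tool_pos']))
# shank at block top
w=(c,'wrist',180+300/4-.5,150+172/4-.5);print(atz(*w,.05))
E
```

```text
[ 0.540983   -0.32686975  0.087     ] (array([ 0.5420013 , -0.32575709,  0.0895393 ]), [np.float64(0.0003349606450065543), np.float64(0.00033496064500663066)])
[0.00054372 0.00512726 0.00083586]
[ 0.54297045 -0.31729338  0.05      ]
```

Call:
move_arm(
  steps=[
    [0,0.5,15,0,55],
    [0,0.5,30,0,55],
    [0,0.5,42,0,55],
    [0,0.5,52,0,55],
    [0,0.5,58,0,55],
    [0,0.5,60,0,55],
    [0,0.5,60,0,55],
    [0,0.5,60,0,55],
    [0,0.5,60,0,55],
    [0,0.5,60,0,55],
  ],
)

```text
time: 15.2
tool_pos: [0.5381, -0.325, 0.0294]
tcp_rot: [2.846, 1.328, 0.001]
wrist_force: [-0.3, -0.5, 0.2]
width: 0.548
```

```bash
python3 to.py .5371 -.3241 .023; python3 snap.py j wrist side; python3 - <<'E'
from g import *
s,d=pickle.load(open('j.pkl','rb'));crop(d['wrist'],180,190,330,310,5,'pics/j_c.png');crop(d['side'],240,110,310,190,8,'pics/j_s.png')
E
```

```text
15.2 [ 0.5381 -0.325   0.0294] [-0.3 -0.5  0.2] 0.548 [ 0.  -1.4  6.4] turn -0.06 yaw 50.04 zaxis [ 1.1e-03 -7.0e-04 -1.0e+00]
15.2 [ 0.53813986 -0.32498116  0.02940434] [-0.25346391 -0.51787928  0.15608224] 0.5483090710350664
```

View pics/j_c.png

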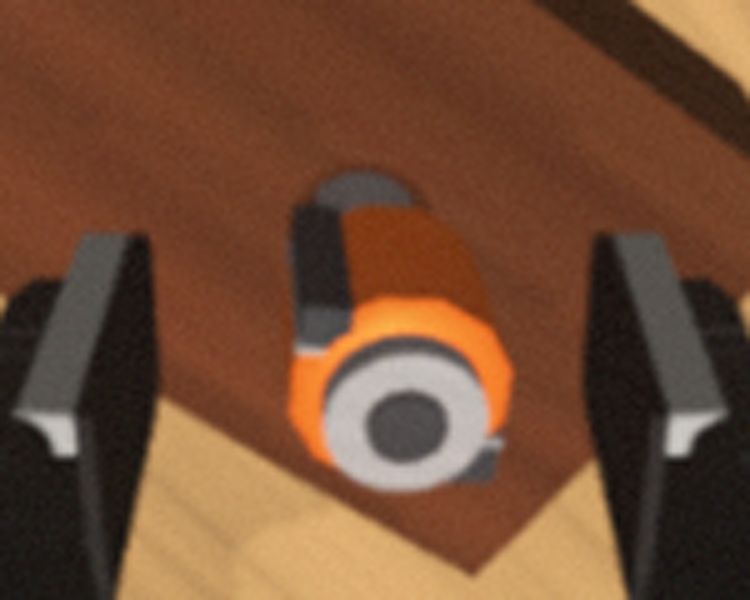

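View pics/j_s.png

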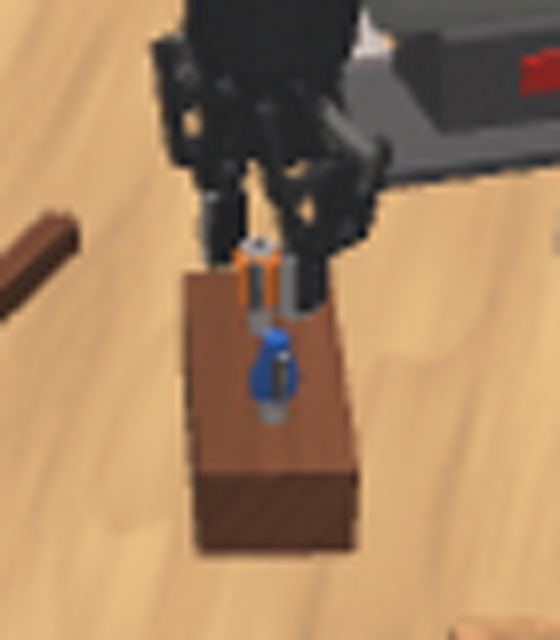

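Call:
move_arm(
  steps=[
    [0,-1,2,0,55],
    [0,-1,4,0,55],
    [0,-1,4,0,55],
    [0,-1,4,0,40],
    [0,-1,4,0,20],
    [0,-1,4,0,10],
    [0,-1,4,0,10],
    [0,-1,4,0,10],
    [0,-1,4,0,10],
  ],
)

```text
time: 16.2
tool_pos: [0.5369, -0.3241, 0.0248]
tcp_rot: [2.847, 1.329, 0.0]
wrist_force: [-0.7, -1.0, 0.6]
width: 0.27
```

```bash
python3 to.py .5371 -.3241 .023; python3 snap.py k wrist side; python3 - <<'E'
from g import *
s,d=pickle.load(open('k.pkl','rb'));crop(d['wrist'],180,190,330,310,5,'pics/k_c.png');crop(d['side'],240,110,310,190,8,'pics/k_s.png')
E
```

```text
16.2 [ 0.5369 -0.3241  0.0248] [-0.7 -1.   0.6] 0.27 [0.1 0.1 1.8] turn -0.06 yaw 50.04 zaxis [ 1.e-04 -1.e-04 -1.e+00]
16.2 [ 0.53694199 -0.32407659  0.02476277] [-0.67484271 -0.95631751  0.64103058] 0.26966361603780137
```

View pics/k_c.png

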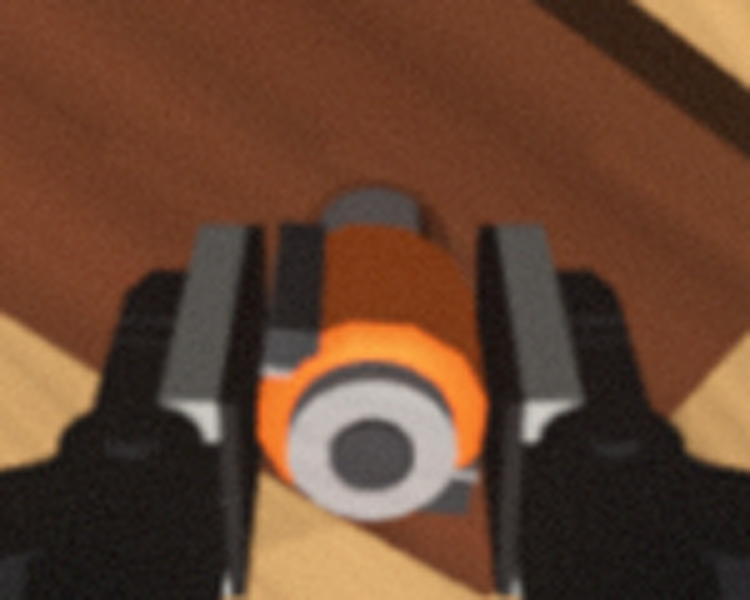

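View pics/k_s.png

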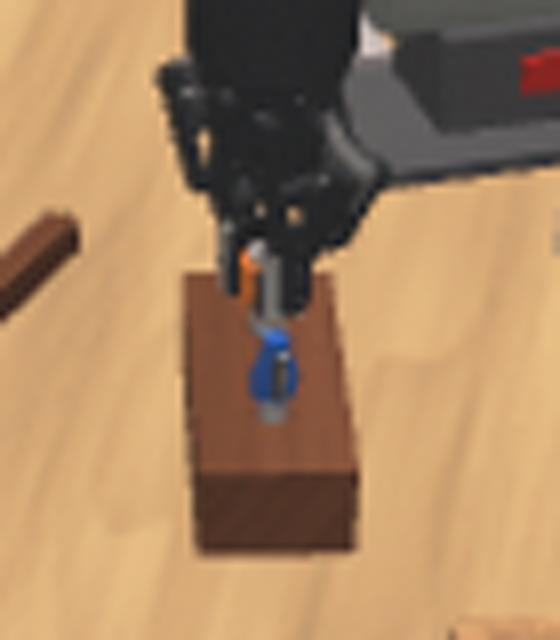

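```bash
python3 - <<'E'
from g import *
s,d=pickle.load(open('k.pkl','rb'));c=d['wrist']
for n,w in dict(top=(180+372.5/5-.5,190+455.5/5-.5,.087)).items():
    p=atz(c,'wrist',w[0],w[1],w[2]);print(n,R.from_rotvec(s['tcp_rot']).inv().apply(p-s['tool_pos'])*1000)
# shank at block top: visible ellipse top row ~ y=187, half width 47
for y in (187,):
    p=atz(c,'wrist',180+371/5-.5,190+y/5-.5,.047);print(R.from_rotvec(s['tcp_rot']).inv().apply(p-s['tool_pos'])*1000)
H=[.5392,.1172,.2]
print(shift(s['tool_pos'],s['tcp_rot'],H,50.1))
E
```

```text
top [  0.33086962   0.09743729 -62.23721646]
[  8.98716888  -0.06623255 -22.23712566]
(array([ 339.7, -281.6, -175.3]), 'turn', np.float64(-0.06), 'yaw', np.float64(50.04), 'zaxis', array([ 1.e-04, -1.e-04, -1.e+00]))
```

Call:
move_arm(
  steps=[
    [0,0,-5,0,0],
    [0,0,-15,0,0],
    [0,0,-30,0,0],
    [0,0,-50,0,0],
    [0,0,-80,0,0],
    [0,0,-110,0,0],
    [0,0,-140,0,0],
    [0,0,-165,0,0],
    [0,0,-175,0,0],
    [0,0,-175,0,0],
  ],
)

```text
time: 17.3
tool_pos: [0.538, -0.3247, 0.2028]
tcp_rot: [2.843, 1.327, 0.004]
wrist_force: [0.3, -0.4, -0.4]
width: 0.27
```

```bash
python3 to.py .5392 .1172 .2; python3 snap.py l wrist side; python3 - <<'E'
from g import *
s,d=pickle.load(open('l.pkl','rb'));crop(d['wrist'],180,190,330,310,5,'pics/l_c.png')
E
```

```text
17.3 [ 0.538  -0.3247  0.2028] [ 0.3 -0.4 -0.4] 0.27 [ 339.5 -282.9    1.7] turn -0.06 yaw 50.04 zaxis [ 0.0039 -0.0025 -1.    ]
17.3 [ 0.53798555 -0.32474764  0.20281837] [ 0.34281854 -0.37602964 -0.41454211] 0.2703962812415807
```

View pics/l_c.png

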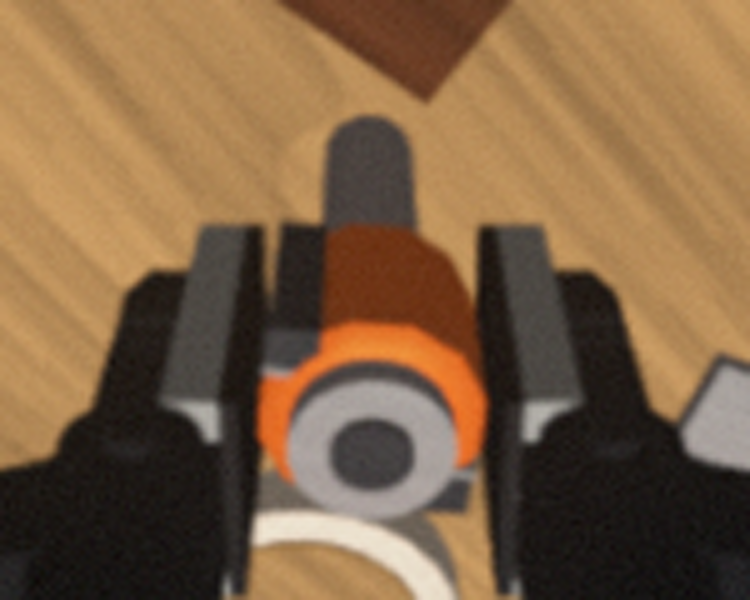

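View pics/l_side.png

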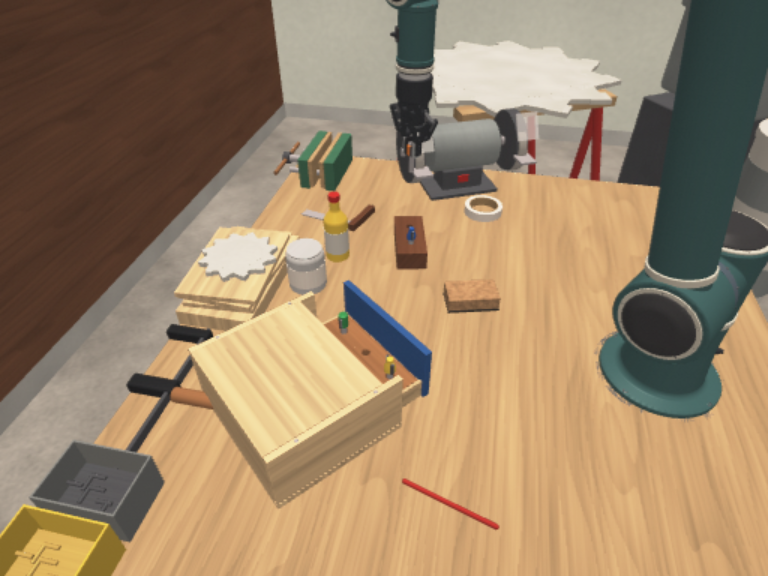

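```bash
python3 - <<'E'
from g import *
s,d=pickle.load(open('l.pkl','rb'));c=d['wrist'];M=R.from_rotvec(s['tcp_rot'])
for n,x,y,zt in[('top',372.5,455.5,-62.2),('footfront',370.5,116,9.8),('footfront',370.5,118,9.8)]:
    p=atz(c,'wrist',180+x/5-.5,190+y/5-.5,s['tool_pos'][2]-zt/1000);print(n,(M.inv().apply(p-s['tool_pos'])*1000).round(1))
E
```

```text
top [  0.3   0.1 -62.2]
footfront [ 4.4 -0.1  9.8]
footfront [ 4.1 -0.1  9.8]
```

Call:
move_arm(
  steps=[
    [20,-17,0,0,0],
    [55,-46,0,0,0],
    [90,-75,0,0,0],
    [125,-104,0,0,0],
    [160,-133,0,0,0],
    [195,-162,0,0,0],
    [230,-191,0,0,0],
    [262,-218,0,0,0],
    [292,-243,0,0,0],
    [318,-265,0,0,0],
    [335,-279,0,0,0],
    [341,-284,0,0,0],
    [341,-284,0,0,0],
    [341,-284,0,0,0],
    [341,-284,0,0,0],
    [341,-284,0,0,0],
  ],
)

```text
time: 19.0
tool_pos: [0.5383, 0.1186, 0.1996]
tcp_rot: [2.848, 1.326, -0.0]
wrist_force: [0.1, -0.7, -1.4]
width: 0.27
```

```bash
python3 to.py .5405 .1185 .1; python3 snap.py n wrist side; python3 - <<'E'
from g import *
s,d=pickle.load(open('n.pkl','rb'));crop(d['wrist'],160,130,340,310,4,'pics/n_c.png');crop(d['side'],200,150,300,250,6,'pics/n_s.png')
E
```

```text
19.0 [0.5383 0.1186 0.1996] [ 0.1 -0.7 -1.4] 0.27 [ 1.4  1.7 99.6] turn -0.15 yaw 49.95 zaxis [-2.e-04 -3.e-04 -1.e+00]
19.0 [0.53825346 0.11855027 0.19957242] [ 0.05164122 -0.6714044  -1.40839278] 0.26977343935255815
```

View pics/n_c.png

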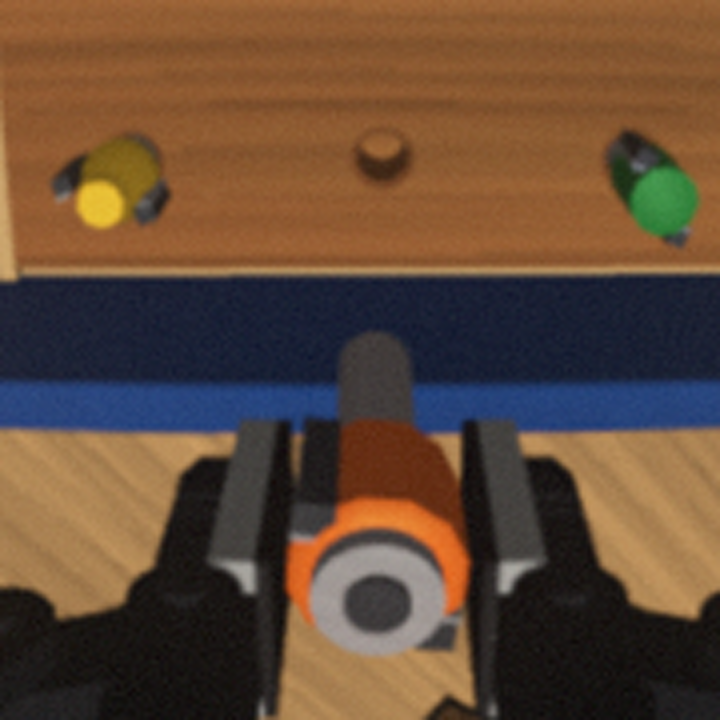

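View pics/n_s.png

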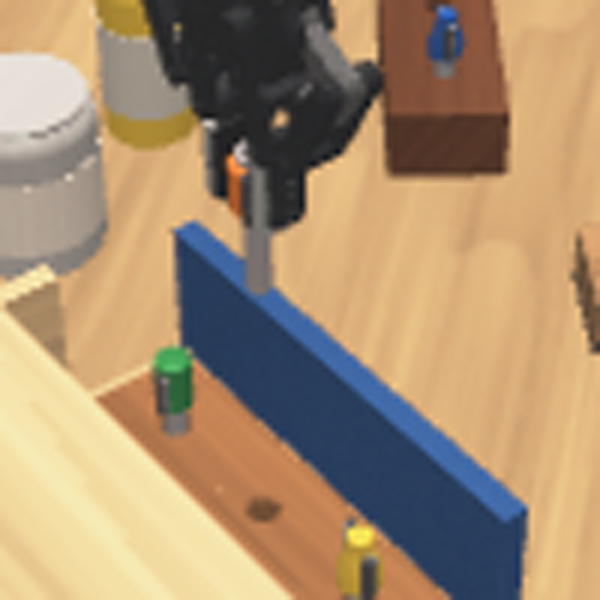

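```bash
python3 - <<'E'
from g import *
s,d=pickle.load(open('n.pkl','rb'));c=d['wrist'];M=R.from_rotvec(s['tcp_rot'])
w=(c,'wrist',160+383.5/4-.5,130+156/4-.5);b=(d['side'],'side',200+263.5/6-.5,150+509.5/6-.5)
print(atz(*w,.056),atz(*b,.056),tri([w,b]))
f=atz(c,'wrist',160+375.5/4-.5,130+333/4-.5,s['tool_pos'][2]-.0098);print((M.inv().apply(f-s['tool_pos'])*1000).round(1))
H=atz(*w,.056);print('hole in tool frame',(M.inv().apply(H-s['tool_pos'])*1000).round(1))
# foot in side
f=s['tool_pos']+M.apply([-.0017,0,.0098]);print(((np.array(proj(d['side'],'side',f))-[200,150]+.5)*6-.5))
E
```

```text
[0.54029097 0.11832039 0.056     ] [0.54081816 0.11705505 0.056     ] (array([0.5404807 , 0.11860222, 0.05764578]), [np.float64(8.088395134220353e-05), np.float64(8.088395134230077e-05)])
[ 4.3 -0.3  9.8]
hole in tool frame [  1.2   1.7 143.6]
[264.11711919 288.83100902]
```

Call:
move_arm(
  steps=[
    [3,1.8,0,0,0],
    [3,1.8,20,0,0],
    [3,1.8,45,0,0],
    [3,1.8,70,0,0],
    [3,1.8,95,0,0],
    [3,1.8,110,0,0],
    [3,1.8,117,0,0],
    [3,1.8,118,0,0],
    [3,1.8,118,0,0],
    [3,1.8,118,0,0],
    [3,1.8,118,0,0],
    [3,1.8,118,0,0],
  ],
)

```text
time: 20.3
tool_pos: [0.5421, 0.121, 0.0826]
tcp_rot: [2.846, 1.329, 0.002]
wrist_force: [0.0, -0.1, -1.2]
width: 0.266
```

```bash
python3 to.py .5421 .1193 .0378; python3 snap.py o wrist side; python3 - <<'E'
from g import *
s,d=pickle.load(open('o.pkl','rb'));crop(d['wrist'],180,150,330,310,4,'pics/o_c.png');crop(d['side'],210,190,290,260,10,'pics/o_s.png')
E
```

```text
20.3 [0.5421 0.121  0.0826] [ 0.  -0.1 -1.2] 0.266 [-1.4  1.  44.8] turn -0.05 yaw 50.05 zaxis [ 1.5e-03  3.0e-04 -1.0e+00]
20.3 [0.54213877 0.12101142 0.08257925] [ 0.04227749 -0.11223393 -1.18429398] 0.2655707798389845
```

View pics/o_c.png

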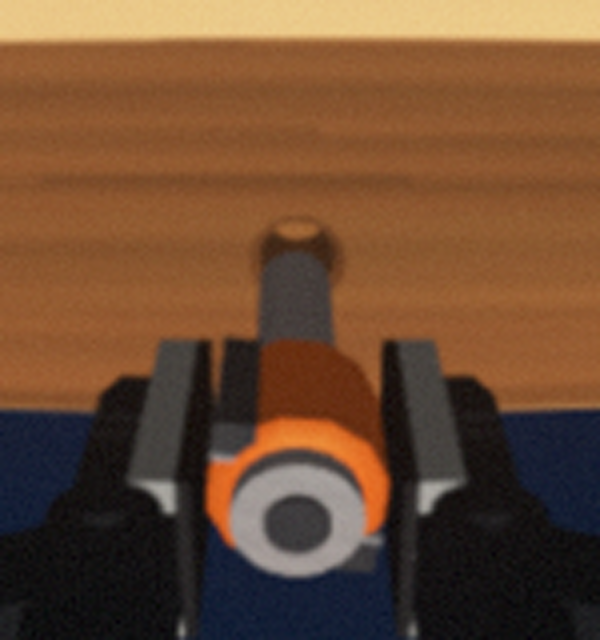

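View pics/o_s.png

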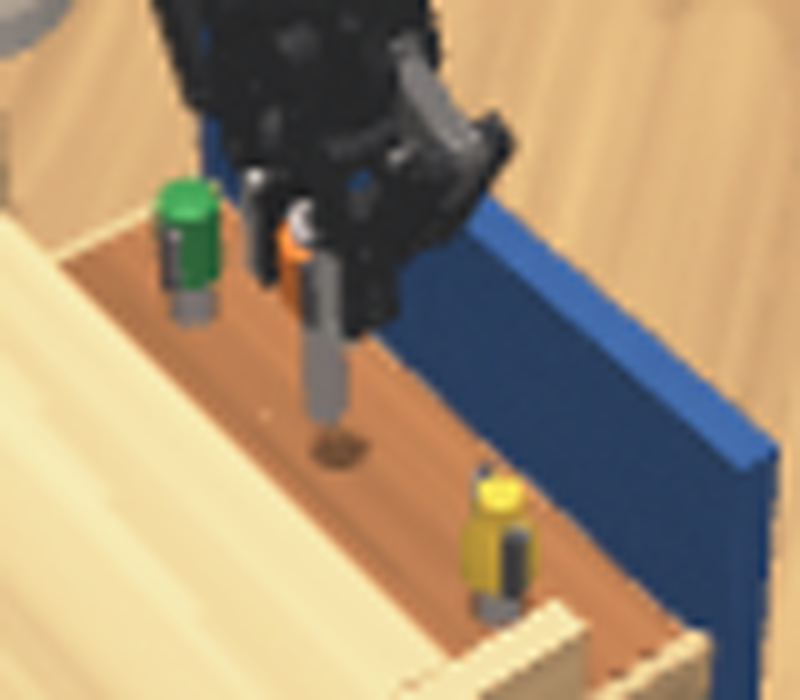

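```bash
python3 - <<'E'
from g import *
s,d=pickle.load(open('o.pkl','rb'));c=d['wrist'];S=d['side'];M=R.from_rotvec(s['tcp_rot'])
zf=s['tool_pos'][2]-.0098
T=lambda p:(M.inv().apply(p-s['tool_pos'])*1000).round(1)
print('wrist footfront',T(atz(c,'wrist',180+295.5/4-.5,150+250.5/4-.5,zf)),'hole back edge/cent',T(atz(c,'wrist',180+299/4-.5,150+(214)/4-.5,.056)),T(atz(c,'wrist',180+299/4-.5,150+(256)/4-.5,.056)))
print('side foot',T(atz(S,'side',210+324.5/10-.5,190+413/10-.5,zf)),'hole',T(atz(S,'side',210+340/10-.5,190+450/10-.5,.056)))
for p in([-1.7,0,9.8],):
    print((np.array(proj(S,'side',s['tool_pos']+M.apply(np.array(p)/1000)))-[210,190]+.5)*10)
E
```

```text
wrist footfront [ 4.8 -0.3  9.8] hole back edge/cent [ 5.   0.3 26.6] [-3.3  0.3 26.6]
side foot [0.4 1.8 9.8] hole [-3.9  1.1 26.6]
[334.54533873 413.2802636 ]
```

Call:
move_arm(
  steps=[
    [-1,0,0,0,0],
    [-1.5,0,0,0,0],
    [-1.5,0,0,0,0],
    [-1.5,0,0,0,0],
    [-1.5,0,0,0,0],
  ],
)

```text
time: 20.9
tool_pos: [0.5405, 0.1197, 0.0816]
tcp_rot: [-2.847, -1.329, 0.0]
wrist_force: [0.0, -0.8, -1.2]
width: 0.266
```

```bash
python3 to.py .5413 .1193 .0378;python3 snap.py p wrist side; python3 - <<'E'
from g import *
s,d=pickle.load(open('p.pkl','rb'));crop(d['wrist'],200,170,310,270,7,'pics/p_c.png');crop(d['side'],210,190,290,260,10,'pics/p_s.png')
E
```

```text
20.9 [0.5405 0.1197 0.0816] [ 0.  -0.8 -1.2] 0.266 [ 0.2  0.9 43.8] turn -0.06 yaw 50.04 zaxis [-1.e-04 -0.e+00 -1.e+00]
20.9 [0.54047653 0.11973271 0.08161272] [ 0.04213176 -0.80377854 -1.24606707] 0.26552056823127645
```

View pics/p_c.png

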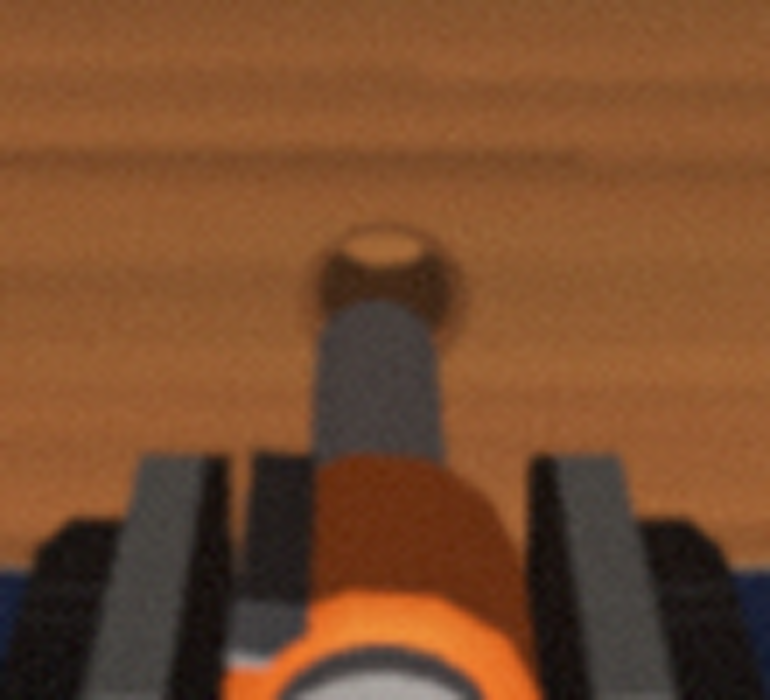

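View pics/p_s.png

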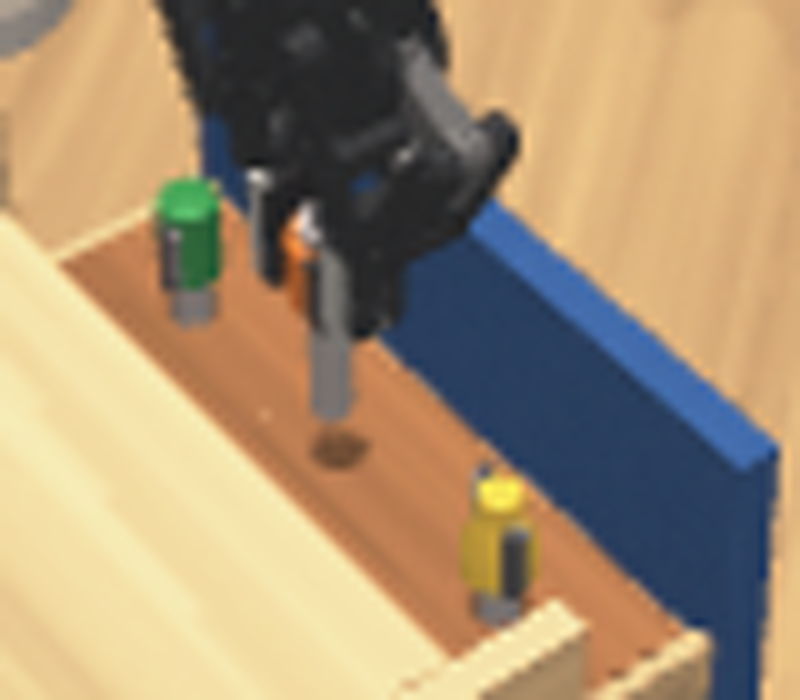

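Call:
move_arm(
  steps=[
    [0.2,0.8,3,0,0],
    [0.2,0.8,8,0,0],
    [0.2,0.8,13,0,0],
    [0.2,0.8,18,0,0],
    [0.2,0.8,22,0,0],
    [0.2,0.8,24,0,0],
    [0.2,0.8,24,0,0],
  ],
)

```text
time: 21.7
tool_pos: [0.5408, 0.1189, 0.0572]
tcp_rot: [2.846, 1.329, -0.002]
wrist_force: [-0.2, -2.2, -0.3]
width: 0.266
```

```bash
python3 to.py .5413 .1193 .0378;python3 snap.py q wrist; python3 - <<'E'
from g import *
s,d=pickle.load(open('q.pkl','rb'));crop(d['wrist'],200,170,310,270,7,'pics/q_c.png')
E
```

```text
21.7 [0.5408 0.1189 0.0572] [-0.2 -2.2 -0.3] 0.266 [ 0.6  0.2 19.4] turn -0.04 yaw 50.06 zaxis [-1.e-03 -8.e-04 -1.e+00]
21.7 [0.54078136 0.1189493  0.05722294] [-0.19032873 -2.20845576 -0.26326249] 0.26631628890765774
```

View pics/q_c.png

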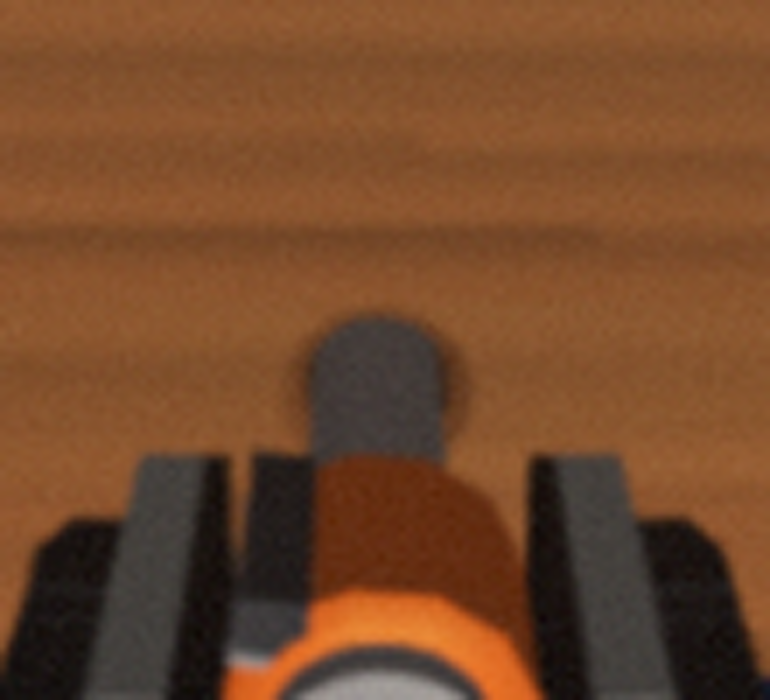

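Call:
move_arm(
  steps=[
    [-0.4,0.4,4,0,0],
    [-0.4,0.4,8,0,0],
    [-0.4,0.4,12,0,0],
    [-0.4,0.4,15,0,0],
    [-0.4,0.4,16,0,0],
    [-0.4,0.4,17,0,0],
    [-0.4,0.4,17,0,0],
  ],
)

```text
time: 22.45
tool_pos: [0.5409, 0.1186, 0.0404]
tcp_rot: [-2.847, -1.329, 0.001]
wrist_force: [-2.6, -2.0, -0.9]
width: 0.271
```

```bash
python3 to.py .5413 .1193 .0378;python3 snap.py r wrist side; python3 - <<'E'
from g import *
s,d=pickle.load(open('r.pkl','rb'));crop(d['wrist'],200,170,310,270,7,'pics/r_c.png');crop(d['side'],210,190,290,260,10,'pics/r_s.png')
E
```

```text
22.45 [0.5409 0.1186 0.0404] [-2.6 -2.  -0.9] 0.271 [ 0.7 -0.1  2.6] turn -0.05 yaw 50.05 zaxis [-8.e-04 -3.e-04 -1.e+00]
22.45 [0.54093781 0.1186463  0.04038884] [-2.57121131 -1.95577536 -0.9027695 ] 0.27098265292065526
```

View pics/r_c.png

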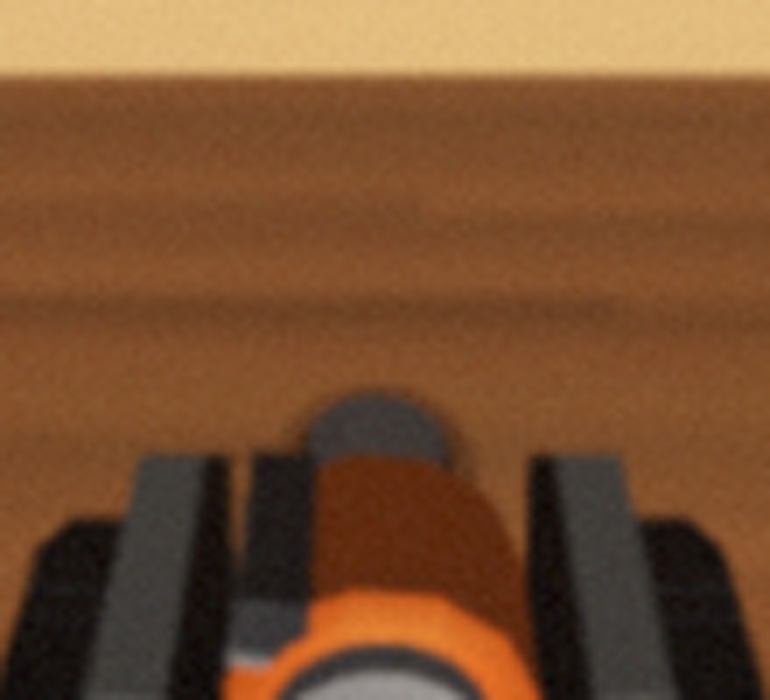

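View pics/r_s.png

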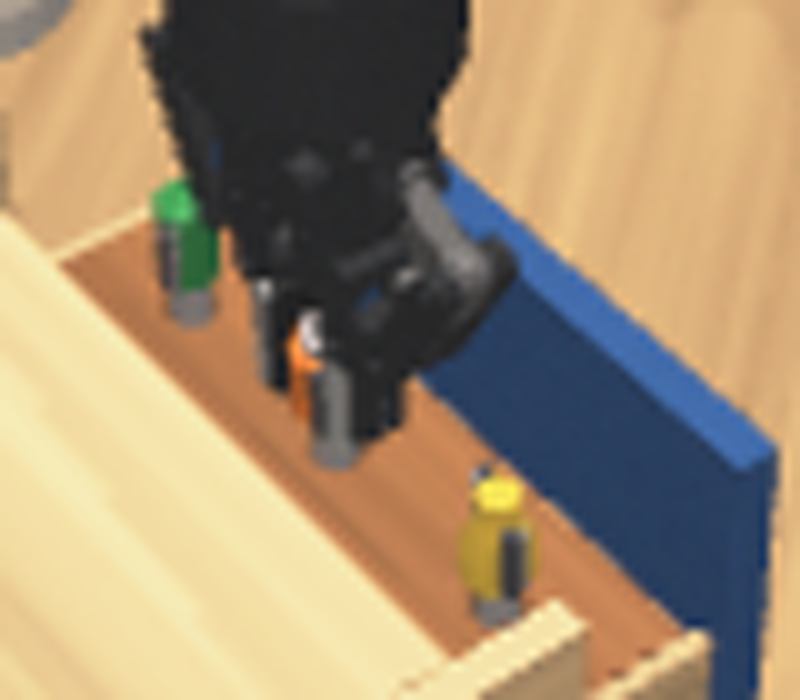

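Call:
move_arm(
  steps=[
    [-0.5,0,1,0,0],
    [-0.5,0,2,0,0],
    [-0.5,0,2.5,0,0],
    [-0.5,0,2.5,0,0],
  ],
)

```text
time: 22.95
tool_pos: [0.541, 0.1185, 0.0382]
tcp_rot: [-2.847, -1.329, -0.0]
wrist_force: [-1.8, -1.4, 0.9]
width: 0.269
```

```bash
python3 to.py .5413 .1193 .0378
```

```text
22.95 [0.541  0.1185 0.0382] [-1.8 -1.4  0.9] 0.269 [ 0.8 -0.3  0.4] turn -0.06 yaw 50.04 zaxis [ 0.e+00  1.e-04 -1.e+00]
```

Call:
move_arm(
  steps=[
    [0,0,0.8,0,0],
    [0,0,0.8,0,0],
    [0,0,0.8,0,35],
    [0,0,0.8,0,48],
    [0,0,0.8,0,48],
    [0,0,0.8,0,48],
    [0,0,0.8,0,48],
  ],
)

```text
time: 23.65
tool_pos: [0.5412, 0.1185, 0.0374]
tcp_rot: [2.847, 1.329, 0.001]
wrist_force: [-0.3, -0.1, 0.0]
width: 0.481
```

```bash
python3 to.py .5413 .1193 .0378;python3 snap.py t wrist side; python3 - <<'E'
from g import *
s,d=pickle.load(open('t.pkl','rb'));crop(d['wrist'],180,170,330,310,5,'pics/t_c.png');crop(d['side'],210,190,290,260,10,'pics/t_s.png')
E
```

```text
23.65 [0.5412 0.1185 0.0374] [-0.3 -0.1  0. ] 0.481 [ 0.6 -0.4 -0.4] turn -0.06 yaw 50.04 zaxis [ 4.e-04  2.e-04 -1.e+00]
23.65 [0.54122205 0.11852076 0.03741627] [-0.28848922 -0.08454441  0.02127905] 0.4813440518684381
```

View pics/t_c.png

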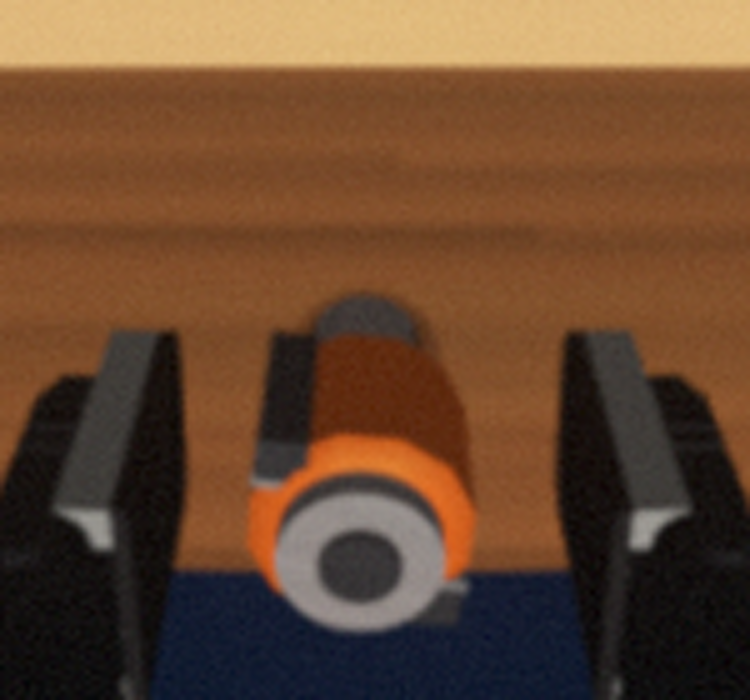

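View pics/t_s.png

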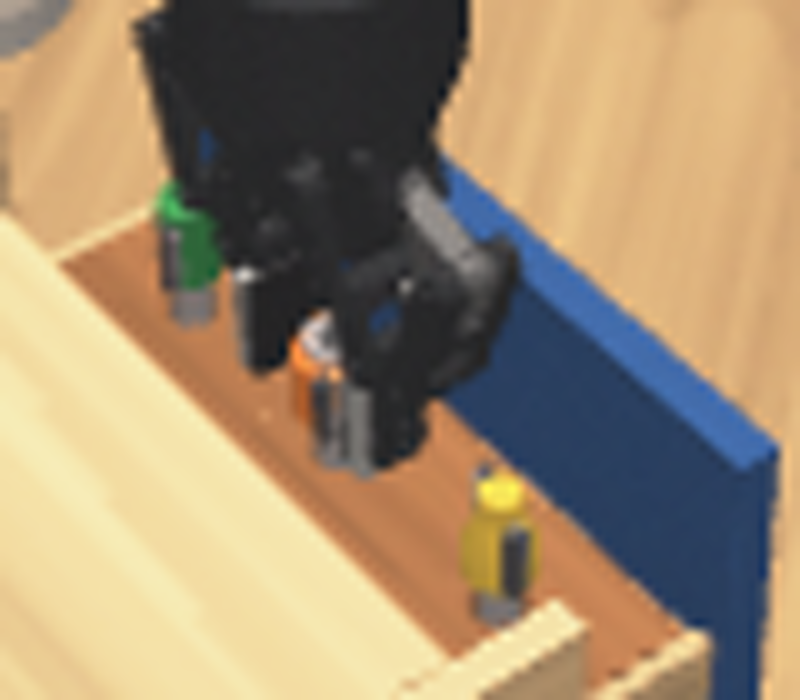

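Call:
move_arm(
  steps=[
    [0,0,-10,0,48],
    [0,0,-30,0,48],
    [0,0,-60,0,48],
    [0,0,-100,0,48],
    [0,0,-140,0,48],
    [0,0,-170,0,48],
    [-25,0,-170,0,30],
    [-60,0,-170,0,0],
    [-90,0,-170,0,0],
    [-105,0,-170,0,0],
    [-105,0,-170,0,0],
    [-105,0,-170,0,0],
  ],
)

```text
time: 24.95
tool_pos: [0.4742, 0.0382, 0.208]
tcp_rot: [2.847, 1.328, 0.003]
wrist_force: [0.6, 0.5, 0.5]
width: -0.002
```

```bash
python3 st.py;python3 snap.py u wrist side; python3 - <<'E'
from g import *
s,d=pickle.load(open('u.pkl','rb'));crop(d['wrist'],150,60,350,200,4,'pics/u_c.png');crop(d['side'],210,190,290,260,10,'pics/u_s.png')
p=s['tool_pos'];print(shift(p,s['tcp_rot'],FR0-AX*.12+[0,0,.05],50.1))
E
```

```text
24.95 x rel front -126.18 mm y -0.12 z 0.208 F along 0.76 [0.61 0.48 0.54] -0.002
24.95 [0.47421803 0.03817934 0.20799671] [0.6060012  0.48121754 0.53882197] -0.0022553769354882887
(array([  5.9,  -0.3, 158. ]), 'turn', np.float64(-0.11), 'yaw', np.float64(49.99), 'zaxis', array([ 1.6e-03,  7.0e-04, -1.0e+00]))
```

View pics/u_c.png

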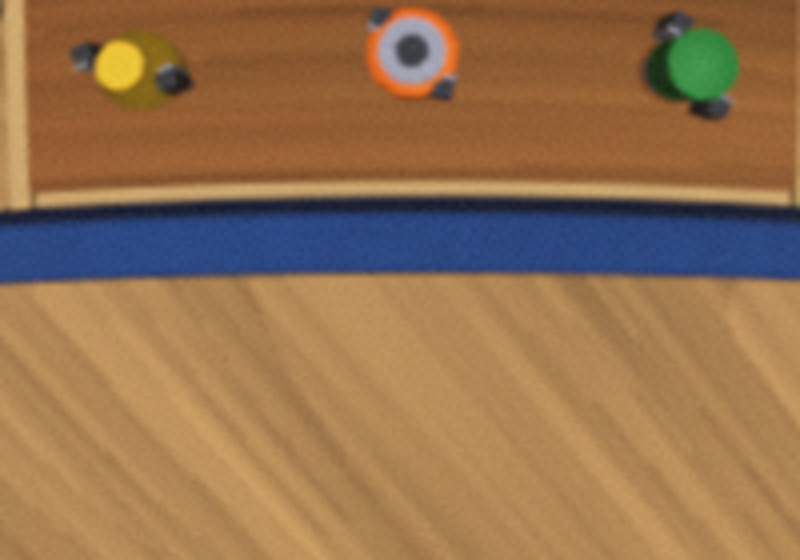

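View pics/u_s.png

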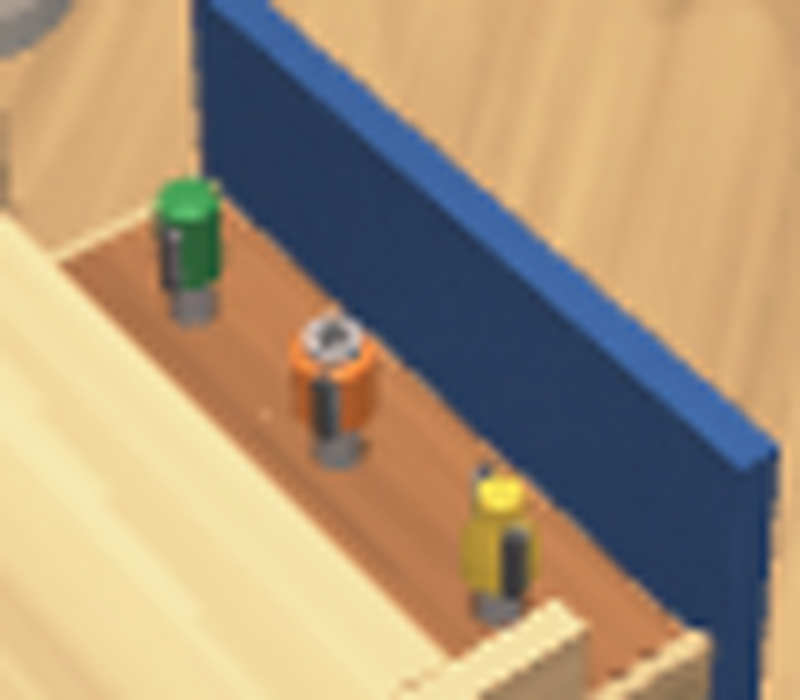

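Call:
move_arm(
  steps=[
    [4,0,40,0,0],
    [4,0,85,0,0],
    [4,0,125,0,0],
    [4,0,148,0,0],
    [4,0,156,0,0],
    [12,0,156,0,0],
    [20,0,156,0,0],
    [26,0,156,0,0],
    [29,0,156,0,0],
    [31,0,156,0,0],
    [33,0,156,0,0],
    [34,0,156,0,0],
    [35,0,156,0,0],
    [36,0,156,0,0],
  ],
)

```text
time: 26.45
tool_pos: [0.4965, 0.0655, 0.0513]
tcp_rot: [-2.847, -1.328, 0.0]
wrist_force: [-0.1, 0.1, -0.0]
width: -0.002
```

```bash
python3 st.py
```

```text
26.45 x rel front -90.97 mm y 0.22 z 0.0513 F along 0.03 [-0.1   0.12 -0.  ] -0.002
```

Call:
move_arm(
  steps=[
    [1,0,-0.5,0,0],
    [2,0,-0.5,0,0],
    [3,0,-0.5,0,0],
    [4,0,-0.5,0,0],
    [5,0,-0.5,0,0],
    [6,0,-0.5,0,0],
    [8,0,-0.5,0,0],
    [10,0,-0.5,0,0],
    [12,0,-0.5,0,0],
    [14,0,-0.5,0,0],
  ],
)

```text
time: 27.45
tool_pos: [0.5054, 0.0762, 0.0517]
tcp_rot: [-2.847, -1.329, 0.001]
wrist_force: [-3.4, -4.2, 0.9]
width: 0.001
```

```bash
python3 st.py
```

```text
27.45 x rel front -76.99 mm y 0.24 z 0.0517 F along -5.4 [-3.41 -4.18  0.94] 0.001
```

Call:
move_arm(
  steps=[
    [2.5,0,0,0,0],
    [5,0,0,0,0],
    [7.5,0,0,0,0],
    [10,0,0,0,0],
    [12.5,0,0,0,0],
    [15,0,0,0,0],
    [17.5,0,0,0,0],
    [20,0,0,0,0],
    [22.5,0,0,0,0],
    [25,0,0,0,0],
    [27.5,0,0,0,0],
    [30,0,0,0,0],
  ],
)

```text
time: 28.65
tool_pos: [0.5245, 0.099, 0.0517]
tcp_rot: [2.847, 1.329, -0.002]
wrist_force: [-3.9, -5.1, 2.5]
width: 0.0
```

```bash
python3 st.py; python3 snap.py v wrist side
```

```text
28.65 x rel front -47.29 mm y 0.21 z 0.0517 F along -6.44 [-3.94 -5.1   2.47] 0.0
28.65 [0.52446853 0.09900434 0.05169221] [-3.93701813 -5.09804278  2.46762873] 0.000498734480819907
```

View pics/v_wrist.png

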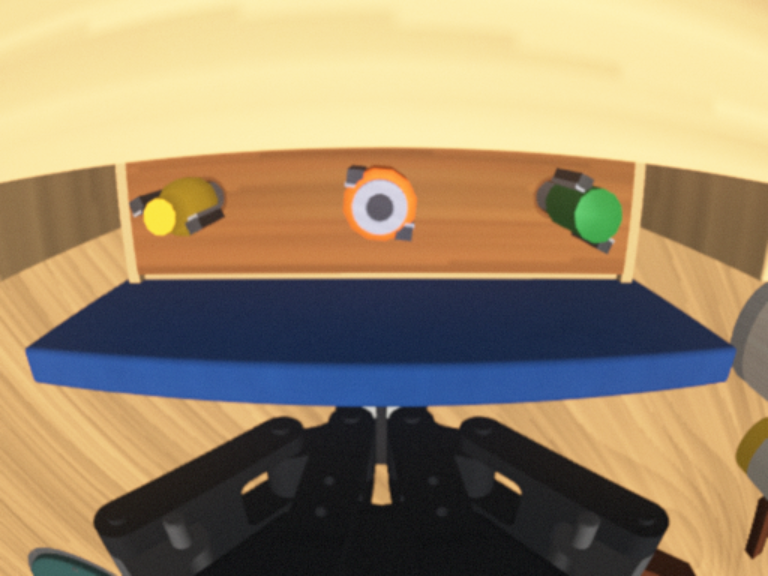

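Call:
move_arm(
  steps=[
    [2.5,0,-0.4,0,0],
    [5,0,-0.4,0,0],
    [7.5,0,-0.4,0,0],
    [10,0,-0.4,0,0],
    [12.5,0,-0.4,0,0],
    [15,0,-0.4,0,0],
    [17.5,0,-0.4,0,0],
    [20,0,-0.4,0,0],
    [22.5,0,-0.4,0,0],
    [25,0,-0.4,0,0],
    [27,0,-0.4,0,0],
    [29,0,-0.4,0,0],
    [31,0,-0.4,0,0],
  ],
)

```text
time: 30.05
tool_pos: [0.5437, 0.1221, 0.0517]
tcp_rot: [2.846, 1.329, -0.005]
wrist_force: [-3.9, -6.8, 3.0]
width: -0.002
```

```bash
python3 st.py
```

```text
30.05 x rel front -17.25 mm y 0.24 z 0.0517 F along -7.73 [-3.9  -6.81  3.05] -0.002
```

Call:
move_arm(
  steps=[
    [1.5,0,-0.4,0,0],
    [3,0,-0.4,0,0],
    [4.5,0,-0.4,0,0],
    [6,0,-0.4,0,0],
    [7.5,0,-0.4,0,0],
    [9,0,-0.4,0,0],
    [10.5,0,-0.4,0,0],
    [11.5,0,-0.4,0,0],
    [12.5,0,-0.4,0,0],
    [13.5,0,-0.4,0,0],
  ],
)

```text
time: 31.05
tool_pos: [0.5521, 0.1322, 0.0518]
tcp_rot: [2.846, 1.329, -0.006]
wrist_force: [-4.2, -7.8, 1.4]
width: -0.001
```

```bash
python3 st.py
```

```text
31.05 x rel front -4.12 mm y 0.24 z 0.0518 F along -8.68 [-4.19 -7.81  1.36] -0.001
```

Call:
move_arm(
  steps=[
    [1,0,0,0,0],
    [2,0,0,0,0],
    [3,0,0,0,0],
    [3,0,0,0,0],
  ],
)

```text
time: 31.45
tool_pos: [0.554, 0.1345, 0.0518]
tcp_rot: [2.846, 1.329, -0.006]
wrist_force: [-4.3, -8.0, 0.6]
width: -0.001
```

```bash
python3 st.py
```

```text
31.45 x rel front -1.12 mm y 0.22 z 0.0518 F along -8.9 [-4.26 -8.04  0.57] -0.001
```

Call:
move_arm(
  steps=[
    [0.5,0,0,0,0],
    [1,0,0,0,0],
    [1,0,0,0,0],
  ],
)

```text
time: 31.75
tool_pos: [0.5541, 0.1346, 0.0518]
tcp_rot: [2.846, 1.329, -0.008]
wrist_force: [-6.1, -10.7, 3.3]
width: 0.004
```

```bash
python3 st.py
```

```text
31.75 x rel front -0.97 mm y 0.23 z 0.0518 F along -12.1 [ -6.1  -10.67   3.26] 0.004
```

Call:
move_arm(
  steps=[
    [0.3,0,-0.3,0,0],
    [0.3,0,-0.3,0,0],
  ],
)

```text
time: 31.95
tool_pos: [0.5541, 0.1346, 0.0518]
tcp_rot: [2.845, 1.329, -0.009]
wrist_force: [-5.7, -9.7, 1.1]
width: 0.002
```

```bash
python3 st.py
```

```text
31.95 x rel front -0.99 mm y 0.27 z 0.0518 F along -11.07 [-5.68 -9.67  1.05] 0.002
```

Call:
move_arm(
  steps=[
    [-5,0,0,0,0],
    [-12,0,0,0,0],
    [-22,0,0,0,0],
    [-40,0,0,0,0],
    [-70,0,0,0,0],
    [-100,0,0,0,0],
    [-125,0,0,0,0],
    [-135,0,-10,0,0],
    [-135,0,-50,0,0],
    [-135,0,-95,0,0],
    [-135,0,-130,0,0],
    [-135,0,-150,0,0],
    [-135,0,-155,0,0],
    [-135,0,-155,0,0],
    [-135,0,-155,0,0],
  ],
)

```text
time: 33.45
tool_pos: [0.4688, 0.0333, 0.2068]
tcp_rot: [-2.846, -1.328, 0.002]
wrist_force: [0.2, 0.0, -0.5]
width: -0.001
```

```bash
python3 st.py; python3 snap.py w wrist side top
```

```text
33.45 x rel front -133.43 mm y 0.95 z 0.2068 F along 0.13 [ 0.2   0.   -0.54] -0.001
33.45 [0.46876242 0.03329175 0.20675929] [ 0.2020593   0.00166344 -0.53667455] -0.0014320078976150026
```

View pics/w_wrist.png

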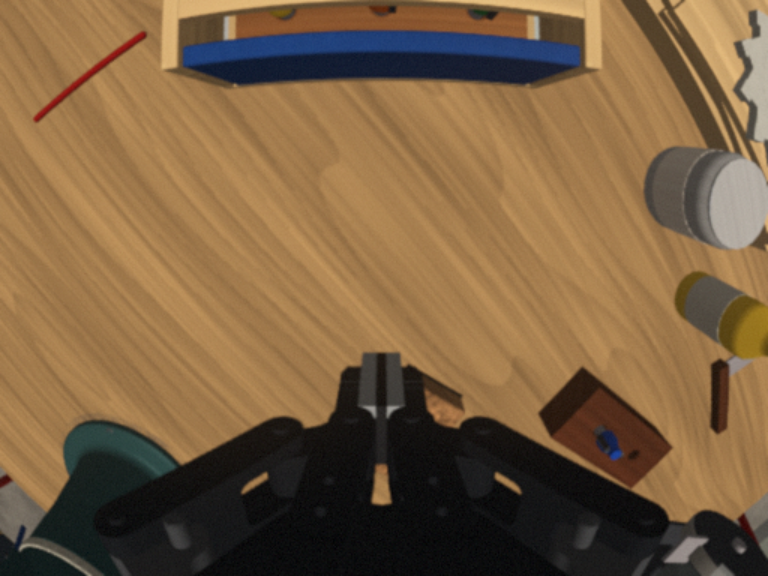

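View pics/w_side.png

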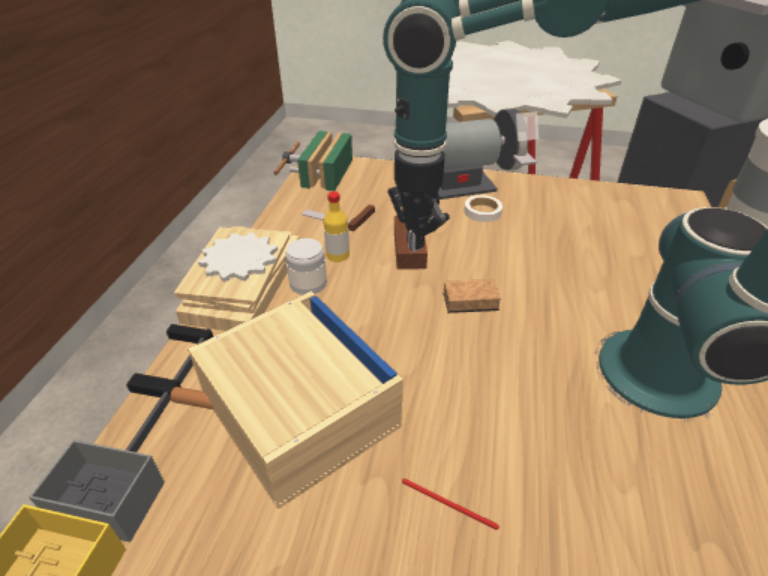

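Call:
move_arm(
  steps=[
    [30,0,0,0,0],
    [60,0,0,0,0],
    [80,0,0,0,0],
    [80,0,0,0,0],
    [80,0,0,0,0],
    [80,0,0,0,0],
    [80,0,0,0,0],
    [80,0,0,0,0],
  ],
)

```text
time: 34.4
tool_pos: [0.5206, 0.0939, 0.208]
tcp_rot: [2.847, 1.328, -0.0]
wrist_force: [-0.4, 0.9, 0.0]
width: 0.003
```

```bash
python3 snap.py x wrist side; python3 - <<'E'
from g import *
d0=load()['side']['pixels'].astype(int);s,d=pickle.load(open('x.pkl','rb'));d1=d['side']['pixels'].astype(int)
df=np.abs(d1-d0).max(2)[200:340,120:280];print('changed px in cabinet region',(df>40).sum())
crop(d['wrist'],150,20,360,180,3.6,'pics/x_c.png')
E
```

```text
34.4 [0.52057219 0.09391813 0.20801509] [-0.44432643  0.86666036  0.03076274] 0.0028453190327011745
changed px in cabinet region 0
```

View pics/x_c.png

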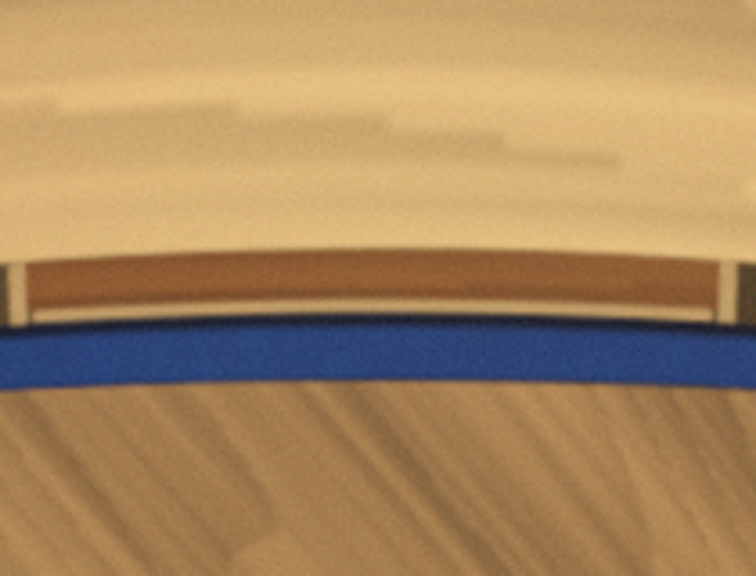

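```bash
python3 -c "
from workcell import bot
print(bot.finish_job())"
```

```text
the job is handed in; nothing more can be done
None
```

I released the touch latch and the drawer sprung out. I stood the orange bit in the middle hole and pressed the drawer shut again until it latched. The job was handed in at about 34 s of the 72 s allowed.

**Forces:** The sampled press force along the slide peaked at about 12.8 N on opening and 12.1 N on closing. With the vertical part, the most I read was about 14 N, against the 18 N limit. Forces were read only between moves, so brief peaks in between would not show.

**Grasp:** My first try failed. The visible fingertips sit about 30 mm above the reported TCP, so the fingers closed on top of the bit, pressed it with about 7.5 N and left it leaning in its hole. The second try, 30 mm lower, held it squarely.

**Last checks:**
- **Drawer:** The side view of the cabinet showed no changed pixels compared with the start, so the drawer is flush and stayed there.
- **Bits in the drawer:** Before closing, the orange bit stood home in its hole like its neighbours. It read about 0 N after release, and the green and yellow bits were upright.
- **Bench and arm:** The blue bit and the other things on the bench looked unmoved by eye. The arm was clear of everything.

**Not confirmed:** After closing, the top board hides the bits. They were only partly visible at its edge, so I could not measure the orange bit's final lean. The stop came at about 1 mm short of flush by my reckoning on closing, against 0.8 mm past on opening. I put that down to the finger touching the front at a different height.

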